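# Lock a caster wheel on its axle with an R-clip

### The job

A walking-frame caster wheel lies on its service fixture with the cross-drilled axle sticking up through the hub. Take the R-clip by its orange grip, push its straight leg through the hole in the axle and keep pushing until the bow has sprung over the axle and the clip is fully home, then let go of it. Leave the other things on the table where they are.

Things in the scene. Friction and masses are not known exactly. Their poses are not given: they have to be found in the camera images.
- wheel: Fixed caster wheel lying flat on its fixture: black tyre, diameter 150 mm, top 42 mm above the table; grey hub (radius 26 mm) and steel washer (radius 22 mm, top 60.5 mm above the table). Origin on the vertical axle's axis at table height, z up. x is the direction of the hole through the axle.
- axle_base (a point): Point on the axle's axis at the washer's top, 60.5 mm above the table. The fixed steel axle (diameter 28 mm, flat top end of diameter 23 mm) stands up from here. Its only through hole, 10 x 10 mm, is level, along the wheel's x axis, and crosses the axis 16 mm below the top end. How far the axle stands up varies: hole centre 74 to 90 mm above the table; no reading tells it, find it by touch or sight.
- clip: Loose steel R-clip (about 80 g), 145 mm long, lying flat on the table, wire diameter 7 mm. Origin at the back end of the straight leg, at the wire's underside. x along the leg to its tip, y from the leg to the bow, z up. Leg centre line at y = 0, z = 3.5 mm. Orange grip at the back, sprung bow beside the leg. When home the axle lies between leg and bow at x = 60 mm.
- clip_grip (a point): Centre of the orange plastic grip, at [-23, 10.5, 6] mm in the clip's frame. The grip is a block of 30 mm (x) by 27 mm (y) by 12 mm (z, standing on the table), to be taken across y; its back face is 38 mm behind the clip's origin.
- clip_tip (a point): End of the straight leg, at [105, 0, 3.5] mm in the clip's frame. The leg's last 17 mm taper from diameter 7 mm to a blunt nose of diameter 3.4 mm. It meets the axle's surface when the axle's axis is at clip x = 119 mm.
- clip_seat (a point): Point on the leg's centre line at [60, 0, 3.5] mm in the clip's frame; on the axle's axis when the clip is home.
- clip_bow (a joint): Sprung bow, hinged at the back of the clip: 0 = at rest, grows as it is spread from the leg (rad), peak about 0.08. Its wire centre is at y = 18.5 mm at x = 60 (bulge), 10 mm at x = 79 (neck), 21.5 mm at x = 104 (flared end). The axle begins to spread it at about x = 97, needs a push of 10 to 16 N along x at x = 94 to 86, and the bow springs shut as the axle gets from x = 74 to 64.
- dropper_bottle: Bystander: brown dropper bottle, 33 x 33 x 106 mm, standing; origin at the centre of its underside.
- tape_roll: Bystander: tan tape roll, 58 mm wide, 19 mm high, lying flat; origin at the centre of its underside.
- rotor_key: Bystander: T-handled key with black cross grip, 56 x 114 x 14 mm, lying; origin at the centre of its underside.

How it is judged:
By the outcome, as a careful person would: the job done as asked, in the order asked, and still so for the second after the job is handed in, with the robot touching nothing.
It also fails if it takes over 51 s, if anything falls off the work surface, if the arm or the gripper's body presses on something with over 40 N, if the wrist force passes 120 N, or if a joint passes its speed limit or range.

### The arm

A 7-joint arm with a two-finger parallel gripper is mounted at the origin on a cart in front of the work surface, level with it; the furniture and walls round the work are solid. World frame = base frame: x ahead of the robot, y to its left, z up, the work surface at z = 0. Lengths are in mm, angles in rad, forces in N, time in s.
With the tool pointing down it reaches from about 425 to 1025 mm from the base axis. Payload 9.4 kg.
Tool frame: the origin (TCP) lies at the centre of the arm's flange, where the gripper is bolted on; the fingertips stand 186 mm ahead of it and the grasp point (between the pads) lies 167 mm ahead of it; z points along the fingers, y is the direction in which the jaws open and shut (so a half turn about z gives the same grasp; the last joint's range is limited). The gripper opens to 93 mm and grips with 3 to 60 N. Pads are 15 mm wide; open, the fingers measure 128 mm over their backs; the gripper's body (75 mm by 188 mm) begins 65 mm behind the grasp point.
Start: joints at [1.215, 0.599, -0.003, 1.599, 0.002, 0.943, -0.08], TCP at [199.52, -697.005, 404.718] pointing down, gripper open.
Joint ranges: [-2.57, 2.57], [-0.35, 1.97], [-1.29, 1.29], [0.11, 2.56], [-1.05, 4.19], [0.11, 1.86], [-2.63, 2.63]. Speed limits (rad/s): [2.22, 2.22, 3.01, 3.01, 3.14, 3.14, 3.14].

### API

Orientations are given as a 3x3 rotation matrix whose columns are the frame's x, y, z axes.
In Python, from plant import bot gives the robot as it stands. The module is installed in compiled form; this text tells all that it offers.
- The arm moves only by the shell command python3 -m jog 'ROWS' [OPENING] [FORCE]. ROWS is JSON, a list of rows, each an object of numbers: "x", "y", "z": the shift along the tool's x, y, z in units of 50 mm (1.0 is 50 mm); "wx", "wy", "wz": the turn, a rotation vector about the tool's x, y, z in degrees. In form: [{"x": .., "y": .., "z": .., "wx": .., "wy": .., "wz": ..}, ...]. A call has 1 to 20 rows; each row shifts and turns the pose as measured when the row begins, along the tool's axes as they then stand; what a row does not reach is not made up. A row lasts 1/8 s, in which the tool goes at most 62.5 mm and 10.7 degrees, less where a joint would pass 70% of its speed; a pose out of reach is approached as far as the arm can. A call is refused whole if a number of a shift passes 1 or a number of a turn 10.7, either way. A call with a gripper value outside its range is refused whole. OPENING is the gripper's target within -1 to 1 (shut at 1, half-way at 0, fully open at -1), set as the call begins (- or left out, the last holds). The fingers move at their own pace and stop on an object; FORCE is the grip in N (left out, the last holds). Time passes only in rows, so rows that do not move let the fingers close. It gives the time, the measured TCP pose, the force and the opening at its end, in the units of the state.
- bot.read_state(): the state, without advancing time (a new reading comes with each control period).
- bot.snapshot(name): name is "side" or "top" or "wrist"; returns a dict with "frame" (480x640x3 uint8, blue, green, red), "K" (3x3 intrinsics, pixels), "eye" and "attitude" of the camera in the world; the wrist camera has in their place "tool_from_camera" (4x4, takes a point from camera to tool coordinates, whose origin is the TCP and whose axes are the flange's). Camera axes: x right, y up, looking along -z (the intrinsics and any distortion apply to the point x, -y, -z); pixel columns grow to the right and rows downward; lengths in mm; the calibration is good to about 2 mm. A picture is of the moment at which its call begins: read the wrist's pose just before it. There is no depth.
- bot.sign_off(): hands the job in, once; it reports no verdict.
Trained networks look in a picture, given as the dict that the camera call returned (one of the last four; its "shot" number tells which), for a name from the list of things; names that differ only in an ending like _2 or _b are one class to them, and where a whole thing is asked for, a point or a joint stands for the part that bears it (a point fixed in the world has none). Each returns a list of dicts, best first, with "score" (0 to 1); they miss things now and then, are a little off and sometimes report something else, mostly with a low value. They report only what shows in the picture. A call takes as long as a camera call.
- bot.find_in(name, picture): "location" ([column, row] in pixels, amid what is visible of it).
- bot.masks_of(name, picture): "region" (480x640 bool, what is visible of it) and "location" ([column, row] in pixels, amid what is visible of it).
- bot.landmark_of(name, picture): "location" ([column, row] in pixels: a listed point, or the origin of a listed thing).
The state is a dict: "time": time; "joint_positions": joint angles; "qd": joint speeds; "effort": joint torques, N m; "position": TCP position; "tcp_rot": TCP orientation; "force": force on the tool from outside, world axes, zero at the start; "moment": the same for the moment, N m; "grip_width": finger opening in mm.
Only numpy, scipy, OpenCV 4.12 (cv2) and the standard library are available. Lean on these libraries where they do the work, as an engineer would, in place of code of your own. Each camera call takes 0.05 s, during which the arm holds its last target.

## Working session

There is one attempt and no reset: what is moved stays moved. The work goes in short steps, Python scripts to look and compute and a shell command to move; the robot and the scene stay as the last step left them, time stands still between calls to the robot, and variables do not carry over. Pictures are saved under pics/ and viewed, and the job is handed in when it is done.

```bash
mkdir -p pics; ls; cat > h.py <<'E'
from plant import bot
import numpy as np, cv2
def P(pic,pt_world,rot=None,pos=None):
    pass
def cam(pic,st=None):
    if 'eye' in pic:
        return np.array(pic['eye'],float),np.array(pic['attitude'],float)
    T=np.array(pic['tool_from_camera']);R=np.array(st['tcp_rot']);p=np.array(st['position'])
    return R@T[:3,3]+p, R@T[:3,:3]
def ray(pic,uv,z,st=None):
    e,A=cam(pic,st);K=np.array(pic['K'])
    d=np.linalg.inv(K)@np.array([uv[0],uv[1],1.]);d=A@np.array([d[0],-d[1],-d[2]])
    return e+d*(z-e[2])/d[2]
def proj(pic,X,st=None):
    e,A=cam(pic,st);K=np.array(pic['K']);c=A.T@(np.array(X,float)-e)
    p=K@np.array([c[0],-c[1],-c[2]]);return p[:2]/p[2]
E
python3 - <<'E'
from h import *
s=bot.read_state();print(s['time'],s['position'],np.round(s['tcp_rot'],3).tolist(),s['force'],s['grip_width'])
for n in ['side','top','wrist']:
    p=bot.snapshot(n);cv2.imwrite(f'pics/{n}0.png',p['frame']);print(n,[k for k in p],np.round(p['K'],1).tolist())
    if 'eye' in p: print(p['eye'],np.round(p['attitude'],3).tolist())
    else: print(np.round(p['tool_from_camera'],3).tolist())
    for o,z in [('wheel',0),('axle_base',60.5),('clip',0),('clip_grip',6),('clip_tip',3.5),('clip_seat',3.5),('dropper_bottle',0),('tape_roll',0),('rotor_key',0)]:
        r=bot.landmark_of(o,p)[:2]
        for q in r: print(o,round(q['score'],2),np.round(q['location'],1),ray(p,q['location'],z,s).round(1))
E
```

```text
pics
0.0 [ 199.44929792 -696.82472933  403.84382665] [[0.961, 0.275, -0.001], [0.275, -0.961, 0.001], [-0.0, -0.002, -1.0]] [-0.27127222  0.09233795  0.39358697] 92.98550438329697
side ['frame', 'K', 'eye', 'attitude', 'shot'] [[474.0, 0.0, 316.5], [0.0, 474.0, 238.4], [0.0, 0.0, 1.0]]
[320.48002779 795.70614177 703.44696792] [[-0.938, 0.221, -0.266], [-0.345, -0.557, 0.755], [0.019, 0.8, 0.599]]
wheel 0.62 [319.3 280.5] [573.   52.5   0. ]
axle_base 0.88 [321.6 255.2] [574.5  37.9  60.5]
clip 0.61 [363.  211.5] [ 557.8 -250.7    0. ]
clip_grip 0.47 [362.8 207.9] [ 561.1 -258.5    6. ]
clip_tip 0.62 [355.  232.5] [ 549.5 -145.7    3.5]
clip_seat 0.66 [360.9 224. ] [ 545.9 -187.1    3.5]
clip_seat 0.59 [360.5 212.9] [ 561.  -236.5    3.5]
dropper_bottle 0.84 [292.7 226.1] [ 707.3 -118.1    0. ]
tape_roll 0.89 [227.3 257.3] [801.  55.   0.]
rotor_key 0.93 [385.3 393.2] [367.5 284.4   0. ]
top ['frame', 'K', 'eye', 'attitude', 'shot'] [[522.5, 0.0, 323.5], [0.0, 522.5, 237.4], [0.0, 0.0, 1.0]]
[ 417.53774887   -9.45661745 1185.54497454] [[-0.006, 0.988, -0.157], [-1.0, -0.007, -0.003], [-0.004, 0.157, 0.988]]
wheel 0.63 [299.8 255.4] [564.2  48.5   0. ]
axle_base 0.73 [301.6 247.9] [573.1  41.7  60.5]
clip 0.72 [385.8 261.6] [ 548.6 -147.5    0. ]
clip 0.6 [429.1 258.5] [ 555.1 -246.4    0. ]
clip_grip 0.84 [438.8 264. ] [ 541.7 -266.7    6. ]
clip_tip 0.59 [387.5 261.4] [ 548.7 -151.     3.5]
clip_tip 0.24 [439.6 262. ] [ 546.5 -269.3    3.5]
clip_seat 0.87 [402.2 261.4] [ 548.5 -184.4    3.5]
dropper_bottle 0.69 [369.9 196. ] [ 702.2 -114.4    0. ]
tape_roll 0.64 [292.9 155.9] [800.4  65.    0. ]
rotor_key 0.63 [196.2 340.6] [374.4 279.4   0. ]
wrist ['frame', 'K', 'tool_from_camera', 'shot'] [[408.8, 0.0, 319.8], [0.0, 408.8, 245.2], [0.0, 0.0, 1.0]]
[[0.0, 0.965, 0.262, 73.305], [1.0, 0.0, -0.001, -0.618], [-0.001, 0.262, -0.965, 19.7], [0.0, 0.0, 0.0, 1.0]]
```

```bash
python3 - <<'E'
import cv2
a=cv2.imread('pics/top0.png');b=cv2.imread('pics/side0.png')
cv2.imwrite('pics/topc.png',cv2.resize(a[180:330,250:470],None,fx=3.6,fy=3.6,interpolation=cv2.INTER_CUBIC)[:600,:800])
cv2.imwrite('pics/sidec.png',cv2.resize(b[190:330,230:430],None,fx=4,fy=4,interpolation=cv2.INTER_CUBIC)[:600,:800])
E
```

```text
(no output)
```

View pics/top0.png

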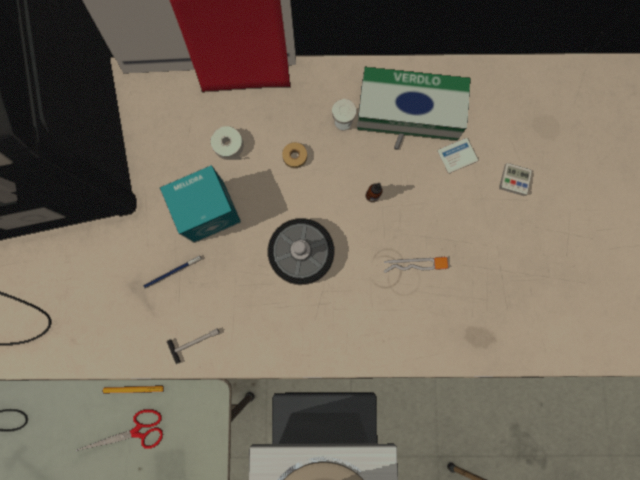

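View pics/topc.png

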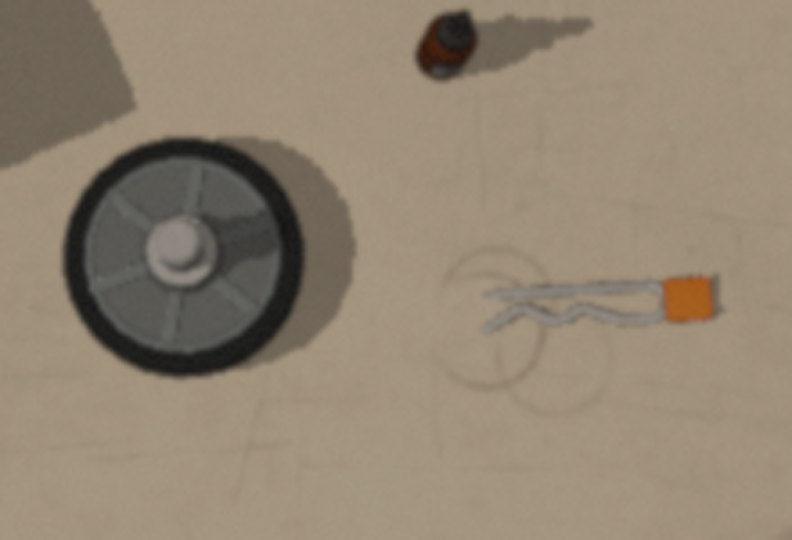

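View pics/sidec.png

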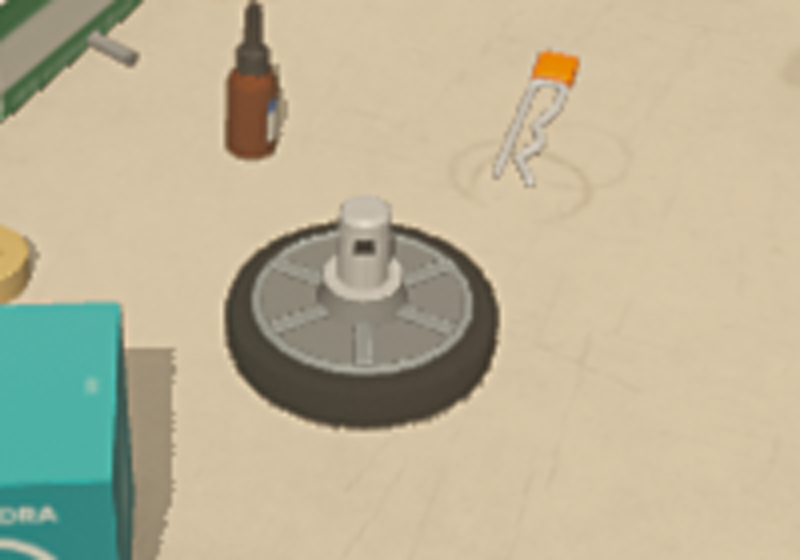

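View pics/side0.png

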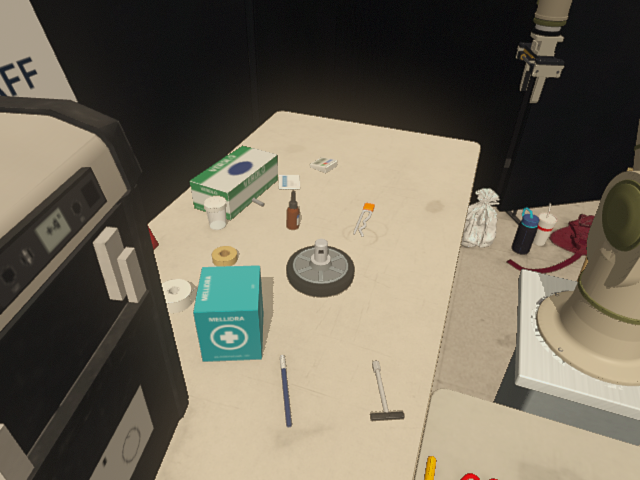

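The side view shows the axle with its hole at about (321, 252), facing roughly +y. In the top view the clip lies with its tip at (387, 261) and grip at (440, 264), so the leg points roughly along +y and the bow is on the -x side. Next is a closer wrist view of the clip.

```bash
cat >> h.py <<'E'
from scipy.spatial.transform import Rotation as Ro
def Rt(yaw,tilt=0,roll=0):
    # tool x at world yaw (deg), z down; tilt about tool y then
    c,s=np.cos(np.radians(yaw)),np.sin(np.radians(yaw))
    R=np.array([[c,s,0],[s,-c,0],[0,0,-1.]])
    return R@Ro.from_euler('y',tilt,degrees=True).as_matrix()@Ro.from_euler('x',roll,degrees=True).as_matrix()
def plan(pos,R,n=None,s=None):
    s=s or bot.read_state();p=np.array(s['position']);R0=np.array(s['tcp_rot'])
    d=np.array(pos)-p;w=Ro.from_matrix(R0.T@R).as_rotvec(degrees=True)
    if n is None: n=int(np.ceil(max(np.linalg.norm(d)/48,np.abs(w).max()/10.4,1)))
    rows=[]
    for i in range(n):
        Ri=R0@Ro.from_rotvec(w*i/n,degrees=True).as_matrix()
        t=Ri.T@(d/n)/50
        r={k:round(float(v),3) for k,v in zip('xyz',t) if abs(v)>.002}
        r.update({k:round(float(v),2) for k,v in zip(['wx','wy','wz'],w/n) if abs(v)>.03})
        rows.append(r)
    print(n,'d',d.round(1),'w',w.round(2))
    for r in rows: print(r)
E
python3 - <<'E'
from h import *
plan([548,-205,300],Rt(90))
E
```

```text
13 d [ 348.5  492.  -104.7] w [ -0.     0.   -74.03]
{'x': 0.724, 'y': -0.58, 'z': 0.161, 'wz': -5.69}
{'x': 0.778, 'y': -0.506, 'z': 0.161, 'wz': -5.69}
{'x': 0.824, 'y': -0.426, 'z': 0.161, 'wz': -5.69}
{'x': 0.862, 'y': -0.342, 'z': 0.161, 'wz': -5.69}
{'x': 0.892, 'y': -0.255, 'z': 0.161, 'wz': -5.69}
{'x': 0.913, 'y': -0.165, 'z': 0.161, 'wz': -5.69}
{'x': 0.925, 'y': -0.074, 'z': 0.161, 'wz': -5.69}
{'x': 0.927, 'y': 0.018, 'z': 0.161, 'wz': -5.69}
{'x': 0.921, 'y': 0.11, 'z': 0.161, 'wz': -5.69}
{'x': 0.905, 'y': 0.201, 'z': 0.161, 'wz': -5.69}
{'x': 0.881, 'y': 0.29, 'z': 0.161, 'wz': -5.69}
{'x': 0.848, 'y': 0.376, 'z': 0.161, 'wz': -5.69}
{'x': 0.806, 'y': 0.458, 'z': 0.161, 'wz': -5.69}
```

```bash
python3 -m jog '[{"x":0.72,"y":-0.58,"z":0.16,"wz":-5.7},{"x":0.78,"y":-0.51,"z":0.16,"wz":-5.7},{"x":0.82,"y":-0.43,"z":0.16,"wz":-5.7},{"x":0.86,"y":-0.34,"z":0.16,"wz":-5.7},{"x":0.89,"y":-0.26,"z":0.16,"wz":-5.7},{"x":0.91,"y":-0.17,"z":0.16,"wz":-5.7},{"x":0.92,"y":-0.07,"z":0.16,"wz":-5.7},{"x":0.93,"y":0.02,"z":0.16,"wz":-5.7},{"x":0.92,"y":0.11,"z":0.16,"wz":-5.7},{"x":0.9,"y":0.2,"z":0.16,"wz":-5.7},{"x":0.88,"y":0.29,"z":0.16,"wz":-5.7},{"x":0.85,"y":0.38,"z":0.16,"wz":-5.7},{"x":0.8,"y":0.46,"z":0.16,"wz":-5.7}]' -1 40
python3 - <<'E'
from h import *
plan([548,-205,300],Rt(90))
E
```

```text
13 d [ 348.5  492.  -104.7] w [ -0.     0.   -74.03]
{'x': 0.724, 'y': -0.58, 'z': 0.161, 'wz': -5.69}
{'x': 0.778, 'y': -0.506, 'z': 0.161, 'wz': -5.69}
{'x': 0.824, 'y': -0.426, 'z': 0.161, 'wz': -5.69}
{'x': 0.862, 'y': -0.342, 'z': 0.161, 'wz': -5.69}
{'x': 0.892, 'y': -0.255, 'z': 0.161, 'wz': -5.69}
{'x': 0.913, 'y': -0.165, 'z': 0.161, 'wz': -5.69}
{'x': 0.925, 'y': -0.074, 'z': 0.161, 'wz': -5.69}
{'x': 0.927, 'y': 0.018, 'z': 0.161, 'wz': -5.69}
{'x': 0.921, 'y': 0.11, 'z': 0.161, 'wz': -5.69}
{'x': 0.905, 'y': 0.201, 'z': 0.161, 'wz': -5.69}
{'x': 0.881, 'y': 0.29, 'z': 0.161, 'wz': -5.69}
{'x': 0.848, 'y': 0.376, 'z': 0.161, 'wz': -5.69}
{'x': 0.806, 'y': 0.458, 'z': 0.161, 'wz': -5.69}invalid input
```

```bash
python3 -m jog '[{"x":0.72,"y":-0.58,"z":0.16,"wx":0,"wy":0,"wz":-5.7},{"x":0.78,"y":-0.51,"z":0.16,"wx":0,"wy":0,"wz":-5.7},{"x":0.82,"y":-0.43,"z":0.16,"wx":0,"wy":0,"wz":-5.7},{"x":0.86,"y":-0.34,"z":0.16,"wx":0,"wy":0,"wz":-5.7},{"x":0.89,"y":-0.26,"z":0.16,"wx":0,"wy":0,"wz":-5.7},{"x":0.91,"y":-0.17,"z":0.16,"wx":0,"wy":0,"wz":-5.7},{"x":0.92,"y":-0.07,"z":0.16,"wx":0,"wy":0,"wz":-5.7},{"x":0.93,"y":0.02,"z":0.16,"wx":0,"wy":0,"wz":-5.7},{"x":0.92,"y":0.11,"z":0.16,"wx":0,"wy":0,"wz":-5.7},{"x":0.9,"y":0.2,"z":0.16,"wx":0,"wy":0,"wz":-5.7},{"x":0.88,"y":0.29,"z":0.16,"wx":0,"wy":0,"wz":-5.7},{"x":0.85,"y":0.38,"z":0.16,"wx":0,"wy":0,"wz":-5.7},{"x":0.8,"y":0.46,"z":0.16,"wx":0,"wy":0,"wz":-5.7}]' -1 40
python3 - <<'E'
from h import *
plan([548,-205,300],Rt(90))
E
```

```text
time: 3.12
position: [547.5, -189.5, 298.3]
tcp_rot: [[-0.035, 0.999, 0.005], [0.999, 0.035, -0.008], [-0.008, 0.005, -1.0]]
force: [1.0, 0.1, -0.3]
grip_width: 93.2
1 d [  0.5 -15.5   1.7] w [0.27 0.44 1.99]
{'x': -0.31, 'z': -0.031, 'wx': 0.27, 'wy': 0.44, 'wz': 1.99}
```

```bash
cat > lk.py <<'E'
from h import *
import sys
def look(tag,names,cam='wrist'):
    s=bot.read_state();p=bot.snapshot(cam);cv2.imwrite(f'pics/{tag}.png',p['frame'])
    print(s['time'],np.round(s['position'],1))
    for o,z in names:
        for q in bot.landmark_of(o,p)[:2]: print(o,round(q['score'],2),np.round(q['location'],1),ray(p,q['location'],z,s).round(1))
    return s,p
E
python3 - <<'E'
from lk import *
s,p=look('w1',[('clip',0),('clip_grip',6),('clip_tip',3.5),('clip_seat',3.5)])
import pickle;pickle.dump((s,p),open('w1.pkl','wb'))
m=bot.masks_of('clip',p);g=bot.masks_of('clip_grip',p)
for k in m[:2]+g[:2]: print(k['score'],k['location'],k['region'].sum())
E
```

```text
3.125 [ 547.5 -189.5  298.3]
clip 0.57 [324.2 310.4] [ 554.5 -244.3    0. ]
clip 0.32 [559.7 138.3] [ 705.2 -115.8    0. ]
clip_grip 0.73 [312.3 345.4] [ 546.5 -270.     6. ]
clip_tip 0.78 [322.  168.6] [ 549.1 -140.6    3.5]
clip_seat 0.83 [326.7 233.8] [ 554.  -185.     3.5]
0.68 [306.5, 276.9] 4681
0.67 [591.4, 145.3] 5742
0.71 [306.9, 276.4] 4671
```

View pics/w1.png

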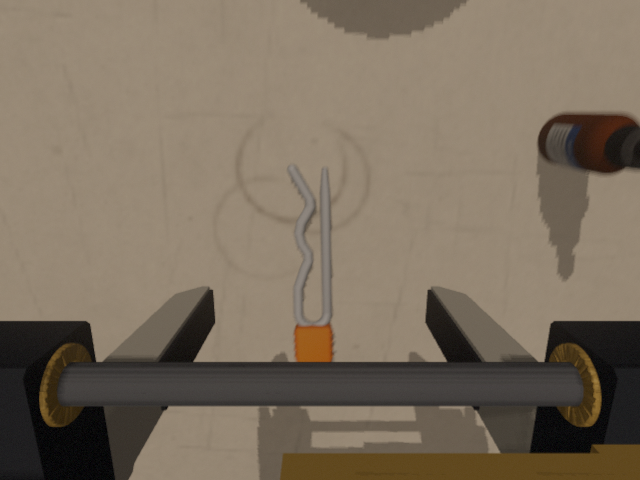

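The wrist view shows the clip clearly: leg from its tip at (325,169) to about (327,320), bow to its left, orange grip from (296,325) to (332,362). A line fit to the leg will give the pose.

```bash
python3 - <<'E'
from lk import *
import pickle;s,p=pickle.load(open('w1.pkl','rb'))
f=p['frame'];hsv=cv2.cvtColor(f,cv2.COLOR_BGR2HSV)
pts=[];
for r in range(190,300,3):
    row=hsv[r,312:345,1].astype(float); bg=np.median(hsv[r,345:380,1]);w=np.clip(bg-row-15,0,None)
    # take connected part nearest col 326
    c=(w*np.arange(312,345)); 
    if w.sum()>0: pts.append((c.sum()/w.sum(),r,w.max()))
pts=np.array(pts);print(pts[::6].round(1))
W=np.array([ray(p,q[:2],3.5,s) for q in pts])
k=np.polyfit(W[:,1],W[:,0],1);print(k,np.abs(np.polyval(k,W[:,1])-W[:,0]).max(),'yaw',90-np.degrees(np.arctan(k[0])))
for r in range(160,178): print(r,hsv[r,318:333,1])
m=(hsv[...,1]>200)&(hsv[...,0]<15);m[:310]=0;m[365:]=0;m[:,:280]=0;m[:,350:]=0
ys,xs=np.nonzero(m);print(ys.min(),ys.max(),[ (r,xs[ys==r].min(),xs[ys==r].max()) for r in (335,345,355)])
for r in (335,345,355): print([ray(p,(c,r),12,s).round(1) for c in (xs[ys==r].min()-.0,xs[ys==r].max()+1.)])
print('front',ray(p,(314,ys.min()),12,s))
E
```

```text
[[324.6 190.   15. ]
 [322.8 208.   15. ]
 [325.2 226.   15. ]
 [325.5 244.   15. ]
 [325.8 262.   15. ]
 [326.  280.   15. ]
 [326.6 298.   15. ]]
[-6.71661284e-02  5.40278445e+02] 1.344716195276419 yaw 93.84256431371357
160 [57 54 57 57 57 57 57 57 57 57 57 57 56 57 55]
161 [57 55 55 57 57 57 57 55 57 57 59 57 55 57 57]
162 [55 56 57 56 57 57 57 57 57 57 56 57 57 57 57]
163 [57 57 55 57 57 56 57 57 57 55 55 55 55 57 56]
164 [57 57 57 57 59 57 57 57 58 57 57 55 57 57 55]
165 [58 57 57 55 57 56 54 56 56 57 57 57 57 57 57]
166 [59 58 58 57 55 53 53 51 50 55 56 57 55 57 55]
167 [58 57 57 57 54 46 43 43 44 52 58 57 57 55 55]
168 [57 56 56 53 45 39 34 37 42 51 57 59 55 57 57]
169 [57 57 55 54 39 29 28 29 38 51 59 56 55 57 55]
170 [57 57 58 52 38 31 30 29 35 46 56 56 57 56 55]
171 [57 57 56 54 36 31 28 28 29 47 58 56 57 55 57]
172 [56 57 58 50 35 31 28 27 33 45 56 57 55 55 57]
173 [57 55 59 50 33 29 28 28 33 43 56 56 59 55 55]
174 [55 57 54 47 35 29 30 27 33 43 56 58 57 57 57]
175 [57 57 57 47 33 29 26 28 30 41 51 58 58 57 57]
176 [59 55 55 46 33 30 28 30 32 38 49 56 55 59 57]
177 [56 57 57 45 35 29 28 30 30 35 50 58 55 58 59]
325 361 [(335, np.int64(296), np.int64(330)), (345, np.int64(296), np.int64(330)), (355, np.int64(296), np.int64(331))]
[array([ 534.5, -258.7,   12. ]), array([ 559.7, -257.9,   12. ])]
[array([ 534.7, -266.7,   12. ]), array([ 560.1, -265.9,   12. ])]
[array([ 534.9, -274.9,   12. ]), array([ 561.2, -274. ,   12. ])]
front [ 547.25843918 -250.34606406   12.        ]
```

```bash
python3 - <<'E'
from lk import *
import pickle;s,p=pickle.load(open('w1.pkl','rb'))
f=p['frame'];hsv=cv2.cvtColor(f,cv2.COLOR_BGR2HSV)
pts=[]
for r in list(range(180,196,2))+list(range(225,310,3)):
    row=hsv[r,318:340,1].astype(float); w=np.clip(55-row,0,None);w[w<6]=0
    pts.append(((w*np.arange(318,340)).sum()/w.sum(),r))
W=np.array([ray(p,q,3.5,s) for q in pts])
k=np.polyfit(W[:,1],W[:,0],1);print(k,np.abs(np.polyval(k,W[:,1])-W[:,0]).max())
yaw=90+np.degrees(np.arctan(-k[0]));print('yaw',yaw)
tip=ray(p,(324.7,166.9),3.5,s);tip[0]=np.polyval(k,tip[1]);print('tip',tip)
c,q=np.cos(np.radians(yaw)),np.sin(np.radians(yaw));ux=np.array([c,q]);uy=np.array([-q,c])
o=tip[:2]-105*ux;print('origin',o,'seat',o+60*ux,'grip',o-23*ux+10.5*uy,'gripfront',o-8*ux+10.5*uy)
# view pose of axle from +y side: axle at (573.5,40,80)
e_t=np.array([573.5,40,75.]);
for tilt in (25,35,-25,-35):
    R=Rt(90,tilt);T=np.array(p['tool_from_camera']);look=-(R@T[:3,2]);print(tilt,look.round(3))
    if look[1]<0:
        eye=e_t-look*230;tcp=eye-R@T[:3,3];print('tcp',tcp.round(1),'eye',eye.round(1), 'tips',(tcp+R@[0,64,186]).round(1),(tcp+R@[0,-64,186]).round(1));
        print(R.round(3).tolist())
E
```

```text
[-5.54039064e-02  5.42742398e+02] 0.17680264995760808
yaw 93.17116792342551
tip [ 550.46765674 -139.43526856    3.5       ]
origin [ 556.27615887 -244.27448499] seat [ 552.9570148  -184.36636132] grip [ 547.06457579 -267.82011595] gripfront [ 546.23478977 -252.84308503]
25 [-0.     0.169 -0.986]
35 [-0.     0.338 -0.941]
-25 [-0.    -0.646 -0.763]
tcp [573.  130.4 299.4] eye [573.5 188.6 250.5] tips [637.   51.8 130.8] [509.   51.8 130.8]
[[0.0, 1.0, -0.0], [0.906, -0.0, -0.423], [-0.423, 0.0, -0.906]]
-35 [-0.    -0.769 -0.639]
tcp [573.  168.  280.3] eye [573.5 216.8 222.1] tips [637.   61.3 127.9] [509.   61.3 127.9]
[[0.0, 1.0, -0.0], [0.819, -0.0, -0.574], [-0.574, 0.0, -0.819]]
```

```bash
python3 - <<'E'
from lk import *
p=bot.snapshot('side')
b=ray(p,(262,357),0);print(b,[ (h,proj(p,[b[0],b[1],h]).round(0)) for h in (80,100,120,140,160,180)])
h=140
for uv in [(262,357),(201,359)]: print(ray(p,uv,0))
for h in (100,140,): print([ray(p,uv,h).round() for uv in [(260,300),(260,268),(204,267)]])
print(hasattr(p,'x'))
for yy in (-25,-35):
    import pickle;s,_=pickle.load(open('w1.pkl','rb'));
plan([573,130,310],Rt(90,-25),s=bot.read_state())
E
```

```text
[599.82700985 289.95225613   0.        ] [(80, array([260., 327.])), (100, array([259., 319.])), (120, array([258., 311.])), (140, array([258., 303.])), (160, array([257., 294.])), (180, array([256., 285.]))]
[599.82700985 289.95225613   0.        ]
[ 7.02218609e+02  3.34326951e+02 -1.13686838e-13]
[array([619., 247., 100.]), array([657., 166., 100.]), array([760., 203., 100.])]
[array([599., 283., 140.]), array([635., 208., 140.]), array([731., 243., 140.])]
False
7 d [ 27.  322.1  11.4] w [  0.58 -24.53   1.58]
{'x': 0.917, 'y': 0.104, 'z': -0.04, 'wx': 0.08, 'wy': -3.5, 'wz': 0.23}
{'x': 0.914, 'y': 0.1, 'z': -0.096, 'wx': 0.08, 'wy': -3.5, 'wz': 0.23}
{'x': 0.906, 'y': 0.096, 'z': -0.152, 'wx': 0.08, 'wy': -3.5, 'wz': 0.23}
{'x': 0.896, 'y': 0.093, 'z': -0.207, 'wx': 0.08, 'wy': -3.5, 'wz': 0.23}
{'x': 0.882, 'y': 0.089, 'z': -0.262, 'wx': 0.08, 'wy': -3.5, 'wz': 0.23}
{'x': 0.865, 'y': 0.085, 'z': -0.315, 'wx': 0.08, 'wy': -3.5, 'wz': 0.23}
{'x': 0.844, 'y': 0.081, 'z': -0.367, 'wx': 0.08, 'wy': -3.5, 'wz': 0.23}
```

```bash
python3 - <<'E'
from lk import *
plan([573,150,300],Rt(90,-30))
E
```

```text
8 d [ 27.  342.1   1.4] w [  0.65 -29.53   1.56]
{'x': 0.853, 'y': 0.092, 'z': -0.01, 'wx': 0.08, 'wy': -3.69, 'wz': 0.2}
{'x': 0.851, 'y': 0.089, 'z': -0.065, 'wx': 0.08, 'wy': -3.69, 'wz': 0.2}
{'x': 0.845, 'y': 0.086, 'z': -0.12, 'wx': 0.08, 'wy': -3.69, 'wz': 0.2}
{'x': 0.836, 'y': 0.083, 'z': -0.174, 'wx': 0.08, 'wy': -3.69, 'wz': 0.2}
{'x': 0.823, 'y': 0.08, 'z': -0.228, 'wx': 0.08, 'wy': -3.69, 'wz': 0.2}
{'x': 0.807, 'y': 0.077, 'z': -0.281, 'wx': 0.08, 'wy': -3.69, 'wz': 0.2}
{'x': 0.788, 'y': 0.074, 'z': -0.332, 'wx': 0.08, 'wy': -3.69, 'wz': 0.2}
{'x': 0.765, 'y': 0.071, 'z': -0.382, 'wx': 0.08, 'wy': -3.69, 'wz': 0.2}
```

```bash
python3 -m jog '[{"x":0.85,"y":0.09,"z":-0.01,"wx":0.1,"wy":-3.7,"wz":0.2},{"x":0.85,"y":0.09,"z":-0.06,"wx":0.1,"wy":-3.7,"wz":0.2},{"x":0.85,"y":0.09,"z":-0.12,"wx":0.1,"wy":-3.7,"wz":0.2},{"x":0.84,"y":0.08,"z":-0.17,"wx":0.1,"wy":-3.7,"wz":0.2},{"x":0.82,"y":0.08,"z":-0.23,"wx":0.1,"wy":-3.7,"wz":0.2},{"x":0.8,"y":0.08,"z":-0.28,"wx":0,"wy":-3.7,"wz":0.2},{"x":0.78,"y":0.07,"z":-0.33,"wx":0,"wy":-3.7,"wz":0.2},{"x":0.6,"y":0.07,"z":-0.3,"wx":0,"wy":-3.7,"wz":0.2},{"x":0,"y":0,"z":0,"wx":0,"wy":0,"wz":0},{"x":0,"y":0,"z":0,"wx":0,"wy":0,"wz":0}]'
python3 - <<'E'
from lk import *
s,p=look('w2',[('axle_base',60.5),('wheel',0)])
import pickle;pickle.dump((s,p),open('w2.pkl','wb'))
f=p['frame'];q=proj(p,[573.5,40,80],s);print(q)
x,y=int(q[0]),int(q[1]);cv2.imwrite('pics/w2c.png',cv2.resize(f[max(0,y-60):y+60,x-80:x+80],None,fx=5,fy=5,interpolation=cv2.INTER_CUBIC));print(x-80,max(0,y-60))
E
```

```text
time: 4.78
position: [577.9, 135.3, 299.3]
tcp_rot: [[0.029, 1.0, -0.005], [0.856, -0.028, -0.517], [-0.517, 0.011, -0.856]]
force: [-0.1, -1.0, -0.4]
grip_width: 93.0
4.775 [577.9 135.3 299.3]
wheel 0.7 [308.4 123.6] [571.7  47.8   0. ]
[311.24549732 213.26701097]
231 153
```

View pics/w2.png

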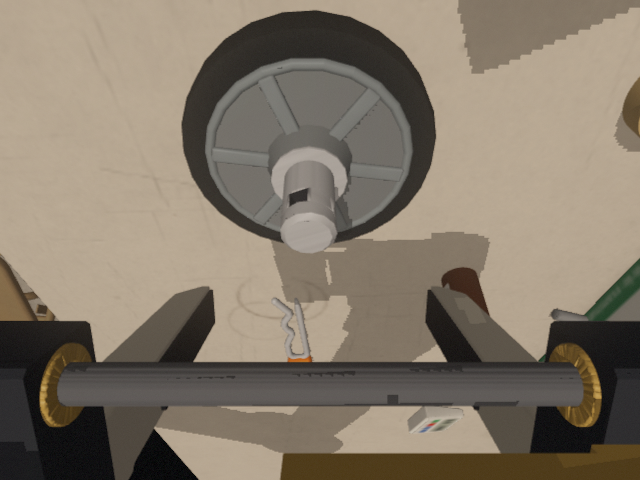

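View pics/w2c.png

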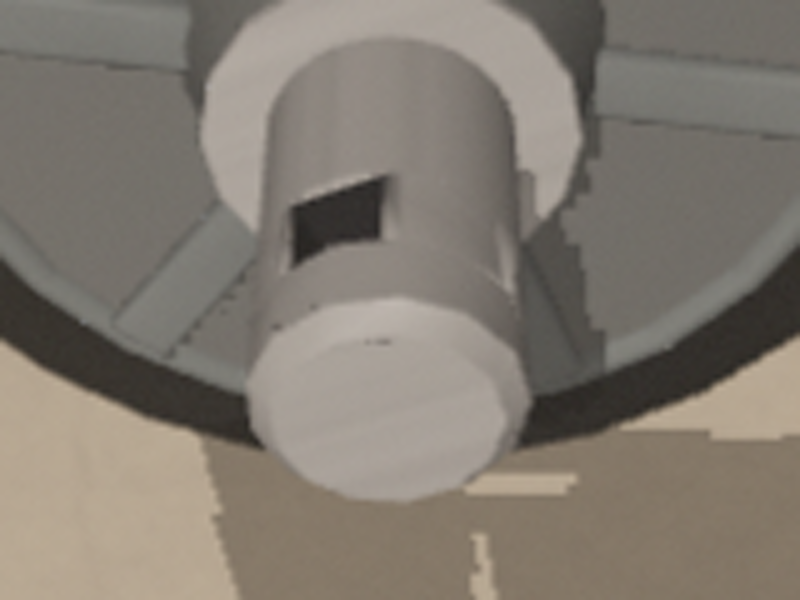

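The axle, at about (308,200), has its dark square hole at (300,196), left of the axle centre, and a shallow groove on the right side that isn't a through hole. The hole direction is bearing ≈108°, matching the side view. I'll fit a model to these points.

```bash
cat > fit.py <<'E'
from lk import *
import pickle
from scipy.optimize import least_squares
s,p=pickle.load(open('w2.pkl','rb'))
ox,oy=231,153
def full(c): return (np.array(c,float)+.5)/5-.5+[ox,oy]
hole=[full(c) for c in [(289,208),(396,174),(392,240),(286,270)]]  # low-left,low-right,up-right,up-left (z low first)
def circ(ax,ay,z,r,n=180):
    a=np.linspace(0,2*np.pi,n);return [proj(p,[ax+r*np.cos(t),ay+r*np.sin(t),z],s) for t in a]
def model(v):
    ax,ay,H,psi=v[:4];c,q=np.cos(psi),np.sin(psi)
    hs=[]
    for dz,l in [(-5,1),(-5,-1),(5,-1),(5,1)]:
        X=[ax+13.08*c-5*l*q,ay+13.08*q+5*l*c,H+dz];hs.append(proj(p,X,s))
    W=np.array(circ(ax,ay,60.5,22));T=np.array(circ(ax,ay,H+16,11.5))
    A=np.array(circ(ax,ay,H,14))
    return np.array(hs),W,T,A
def res(v):
    hs,W,T,A=model(v)
    r=list((hs-np.array(hole)).ravel())
    r+=[W[:,0].min()-full((200,0))[0],W[:,0].max()-full((582,0))[0]]
    r+=[T[:,0].min()-full((270,0))[0],T[:,0].max()-full((509,0))[0],T[:,1].max()-full((0,500))[1],T[:,1].min()-full((0,338))[1]]
    return np.array(r)
if __name__=='__main__':
    f=least_squares(res,[573,40,80,np.radians(108)]);v=f.x
    print(v[:3],np.degrees(v[3]));print((f.fun*1).round(2))
    J=f.jac;print('sig(1px)',np.sqrt(np.diag(np.linalg.inv(J.T@J))))
    im=cv2.resize(p['frame'][oy:oy+120,ox:ox+160],None,fx=5,fy=5,interpolation=cv2.INTER_CUBIC)
    for P_,col in zip(model(v),[(0,0,255),(0,255,0),(255,0,0),(0,255,255)]):
        q=((P_-[ox,oy]+.5)*5-.5).astype(int);cv2.polylines(im,[q.reshape(-1,1,2)],True,col,1)
    cv2.imwrite('pics/fit1.png',im)
E
python3 fit.py
```

```text
[572.41401974  46.08009347  88.31528549] 109.00757955122329
[ 1.48 -0.81 -1.53  0.35 -0.91  0.15  1.27 -0.18 -0.91  1.11  0.12 -0.55
  0.69 -0.1 ]
sig(1px) [0.28018624 1.90029235 2.15723331 0.02605222]
```

View pics/fit1.png

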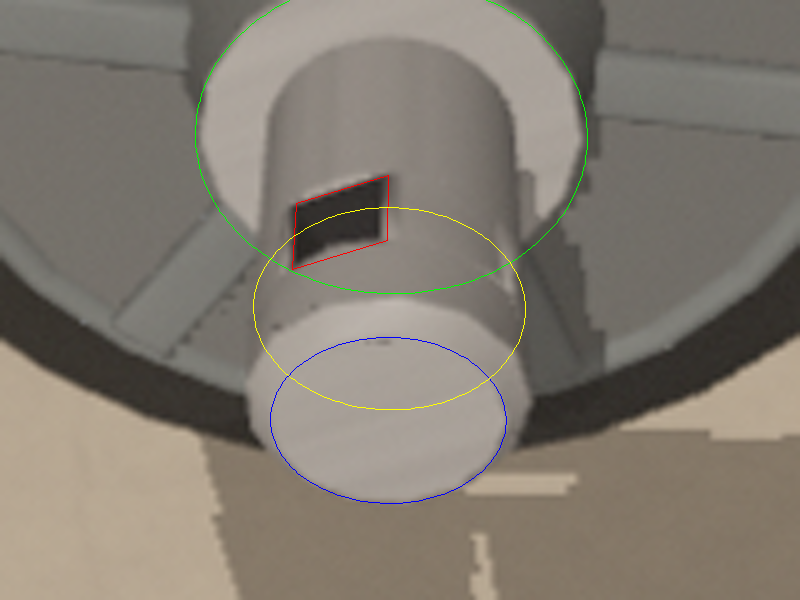

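```bash
python3 - <<'E'
from lk import *
plan([570,-15,310],Rt(93.2))
E
```

```text
4 d [  -7.9 -150.1   10.6] w [-0.69 31.12 -4.87]
{'x': -0.67, 'y': -0.018, 'z': 0.343, 'wx': -0.17, 'wy': 7.78, 'wz': -1.22}
{'x': -0.71, 'y': -0.033, 'z': 0.249, 'wx': -0.17, 'wy': 7.78, 'wz': -1.22}
{'x': -0.736, 'y': -0.049, 'z': 0.15, 'wx': -0.17, 'wy': 7.78, 'wz': -1.22}
{'x': -0.749, 'y': -0.065, 'z': 0.049, 'wx': -0.17, 'wy': 7.78, 'wz': -1.22}
```

```bash
python3 -m jog '[{"x":-0.67,"y":-0.02,"z":0.34,"wx":-0.2,"wy":7.8,"wz":-1.2},{"x":-0.71,"y":-0.03,"z":0.25,"wx":-0.2,"wy":7.8,"wz":-1.2},{"x":-0.74,"y":-0.05,"z":0.15,"wx":-0.2,"wy":7.8,"wz":-1.2},{"x":-0.75,"y":-0.06,"z":0.05,"wx":-0.1,"wy":7.7,"wz":-1.2},{"x":0,"y":0,"z":0,"wx":0,"wy":0,"wz":0},{"x":0,"y":0,"z":0,"wx":0,"wy":0,"wz":0}]'
python3 - <<'E'
from lk import *
s,p=look('w3',[('axle_base',60.5),('wheel',0)])
import pickle;pickle.dump((s,p),open('w3.pkl','wb'))
f=p['frame'];q=proj(p,[573,44,75],s);print(q)
x,y=int(q[0]),int(q[1]);cv2.imwrite('pics/w3c.png',cv2.resize(f[max(0,y-60):max(0,y-60)+120,x-80:x+80],None,fx=5,fy=5,interpolation=cv2.INTER_CUBIC));print(x-80,max(0,y-60))
E
```

```text
time: 5.68
position: [569.2, -27.9, 309.8]
tcp_rot: [[-0.044, 0.999, 0.004], [0.999, 0.044, 0.012], [0.011, 0.005, -1.0]]
force: [-0.4, 1.2, 0.8]
grip_width: 93.2
5.675 [569.2 -27.9 309.8]
[330.37626576 142.73055268]
250 82
```

View pics/w3c.png

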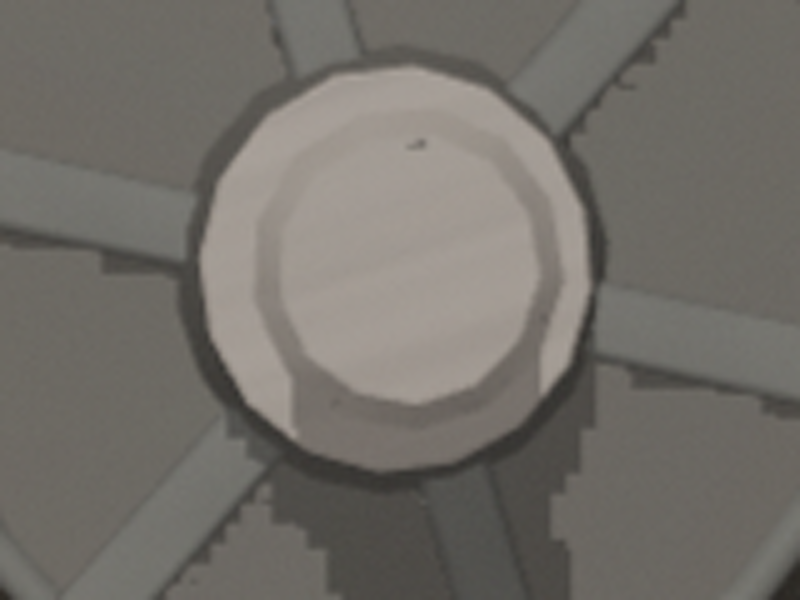

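View pics/w3.png

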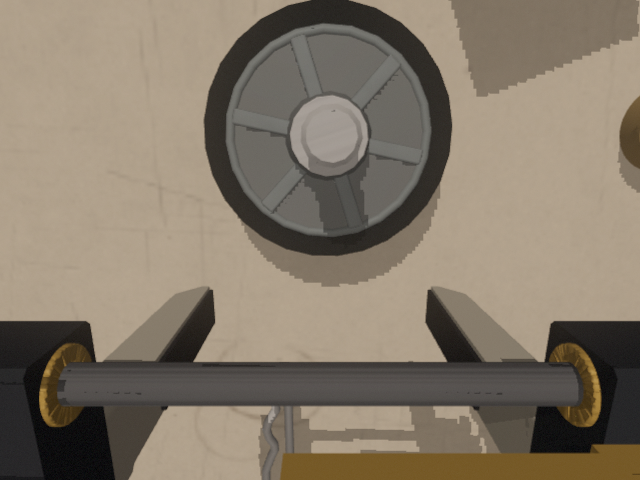

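```bash
cat > fit2.py <<'E'
import fit; from fit import *
s2,p2=s,p
s3,p3=pickle.load(open('w3.pkl','rb'))
def full3(c): return (np.array(c,float)+.5)/5-.5+[250,82]
def bb(P_): return [P_[:,0].min(),P_[:,0].max(),P_[:,1].min(),P_[:,1].max()]
def C(pp,ss,ax,ay,z,r):
    a=np.linspace(0,2*np.pi,121);return np.array([proj(pp,[ax+r*np.cos(t),ay+r*np.sin(t),z],ss) for t in a])
def shift(pp,b):
    q=dict(pp);T=np.array(pp['tool_from_camera']).copy()
    T[:3,:3]=T[:3,:3]@Ro.from_rotvec(b[3:6]).as_matrix();T[:3,3]+=b[:3];q['tool_from_camera']=T;return q
def res2(v):
    fit.p=shift(p2,v[4:10]);r=list(res(v[:4]));q3=shift(p3,v[4:10])
    # washer lower-left edge visible in w2
    W=C(fit.p,s2,v[0],v[1],60.5,22)
    for pt in [(252,222),(213,180),(574,185)]:
        d=np.linalg.norm(W-full(pt),axis=1);i=d.argmin();cen=W.mean(0);r.append(np.linalg.norm(full(pt)-cen)-np.linalg.norm(W[i]-cen))
    for z,r_,e in [(60.5,22,(200,592,65,472)),(v[2]+16,11.5,(278,541,130,404)),]:
        b=bb(C(q3,s3,v[0],v[1],z,r_));r+=[b[0]-full3((e[0],0))[0],b[1]-full3((e[1],0))[0],b[2]-full3((0,e[2]))[1],b[3]-full3((0,e[3]))[1]]
    r=np.array(r)/0.6
    return np.concatenate([r,np.array(v[4:7])/1.5,np.array(v[7:10])/.005])
f=least_squares(res2,[573,43,85,np.radians(109)]+[0]*6);v=f.x
print(v[:3],np.degrees(v[3]),v[4:].round(3));print((f.fun*.6).round(2))
J=f.jac;print(np.sqrt(np.diag(np.linalg.inv(J.T@J)))[:4])
E
python3 fit2.py
```

```text
[572.89879202  45.7107986   91.11916038] 109.50879466753845 [-1.343e+00  4.480e-01 -2.743e+00 -1.000e-03 -0.000e+00  2.000e-03]
[ 1.59 -0.69 -1.53  0.4  -0.93  0.19  1.37 -0.07 -0.21  0.97  0.37 -0.45
  0.54 -0.1  -0.88  0.05  0.46 -0.73  0.71 -0.93  0.35  0.19 -0.23  0.45
 -0.31 -0.54  0.18 -1.1  -0.18 -0.01  0.18]
[1.62350382 1.13560739 0.45812643 0.01397374]
```

```bash
python3 - <<'E'
from lk import *
p=bot.snapshot('side')
for H in (84,87,90):
    A=np.array([573,45.5]);b=np.radians(109)
    f=lambda q:((q-[230,190]+.5)*4-.5).round(1)
    a=np.linspace(0,6.28,90)
    T=np.array([proj(p,[*(A+11.5*np.array([np.cos(t),np.sin(t)])),H+16]) for t in a]);W=np.array([proj(p,[*(A+22*np.array([np.cos(t),np.sin(t)])),60.5]) for t in a])
    print(H,'hole',f(proj(p,[*(A+14*np.array([np.cos(b),np.sin(b)])),H])),'topmin',f(T.min(0)),'topmax',f(T.max(0)),'washer',f(W.min(0)),f(W.max(0)))
im=cv2.imread('pics/side0.png');cv2.imwrite('pics/s3.png',cv2.resize(im[230:280,290:355],None,fx=12,fy=12,interpolation=cv2.INTER_CUBIC))
E
```

```text
84 hole [366.4 253.2] topmin [345.6 199.6] topmax [389.4 226.2] washer [324.7 245.8] [406.6 297.5]
87 hole [366.6 248.7] topmin [345.7 195. ] topmax [389.6 221.6] washer [324.7 245.8] [406.6 297.5]
90 hole [366.7 244.2] topmin [345.8 190.5] topmax [389.8 217. ] washer [324.7 245.8] [406.6 297.5]
```

View pics/s3.png

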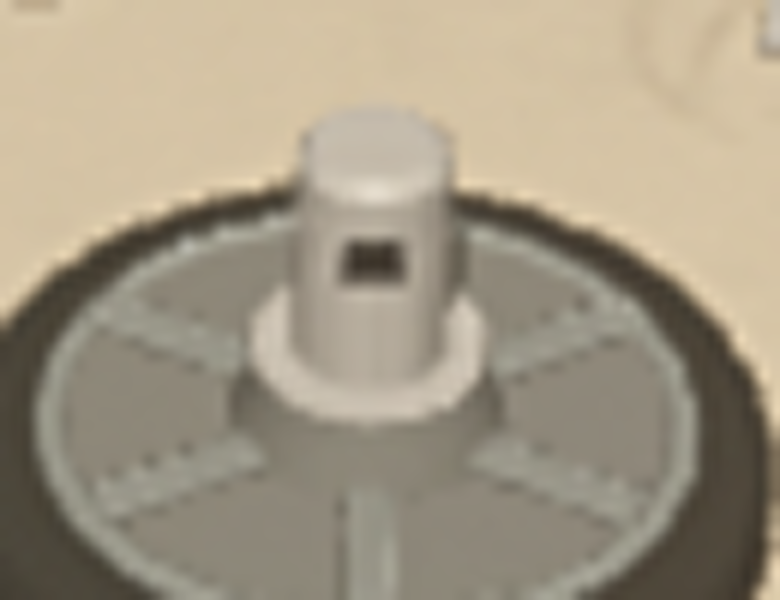

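Side and wrist views agree: hole height ≈ 89.5–90 mm, bearing ≈ 109°, axle at about (573, 45.5). Now over to the clip.

```bash
python3 - <<'E'
from lk import *
plan([547,-268,240],Rt(93.2))
E
```

```text
6 d [ -22.5 -243.2  -69.6] w [ 0.26 -0.67 -0.34]
{'x': -0.808, 'y': -0.116, 'z': 0.222, 'wx': 0.04, 'wy': -0.11, 'wz': -0.06}
{'x': -0.808, 'y': -0.117, 'z': 0.224, 'wx': 0.04, 'wy': -0.11, 'wz': -0.06}
{'x': -0.807, 'y': -0.117, 'z': 0.225, 'wx': 0.04, 'wy': -0.11, 'wz': -0.06}
{'x': -0.807, 'y': -0.118, 'z': 0.227, 'wx': 0.04, 'wy': -0.11, 'wz': -0.06}
{'x': -0.806, 'y': -0.119, 'z': 0.229, 'wx': 0.04, 'wy': -0.11, 'wz': -0.06}
{'x': -0.806, 'y': -0.119, 'z': 0.23, 'wx': 0.04, 'wy': -0.11, 'wz': -0.06}
```

```bash
python3 -m jog '[{"x":-0.81,"y":-0.12,"z":0.22,"wx":0,"wy":-0.1,"wz":-0.1},{"x":-0.81,"y":-0.12,"z":0.22,"wx":0,"wy":-0.1,"wz":-0.1},{"x":-0.81,"y":-0.12,"z":0.22,"wx":0,"wy":-0.1,"wz":-0.1},{"x":-0.81,"y":-0.12,"z":0.22,"wx":0,"wy":-0.1,"wz":-0.1},{"x":-0.81,"y":-0.12,"z":0.22,"wx":0,"wy":-0.1,"wz":0},{"x":-0.81,"y":-0.12,"z":0.23,"wx":0,"wy":-0.1,"wz":0},{"x":0,"y":0,"z":0,"wx":0,"wy":0,"wz":0},{"x":0,"y":0,"z":0,"wx":0,"wy":0,"wz":0}]' -0.3
python3 - <<'E'
from lk import *
plan([547,-268,205],Rt(93.2))
E
```

```text
time: 6.88
position: [556.5, -256.6, 238.8]
tcp_rot: [[-0.091, 0.996, 0.006], [0.996, 0.091, 0.0], [-0.0, 0.006, -1.0]]
force: [0.8, 0.4, -0.6]
grip_width: 60.2
1 d [ -9.5 -11.4 -33.8] w [ 0.33 -0.    2.  ]
{'x': -0.209, 'y': -0.213, 'z': 0.674, 'wx': 0.33, 'wz': 2.0}
```

```bash
python3 -m jog '[{"x":-0.21,"y":-0.21,"z":0.4,"wx":0.3,"wy":0,"wz":2},{"x":0,"y":0,"z":0.27,"wx":0,"wy":0,"wz":0},{"x":0,"y":0,"z":0,"wx":0,"wy":0,"wz":0}]'
python3 - <<'E'
from lk import *
plan([547,-268,188.5],Rt(93.2))
s,p=look('w4',[])
E
```

```text
time: 7.25
position: [549.9, -261.9, 205.5]
tcp_rot: [[-0.065, 0.998, 0.003], [0.998, 0.065, 0.001], [0.001, 0.003, -1.0]]
force: [-0.2, 0.8, 0.2]
grip_width: 60.4
1 d [ -2.9  -6.1 -17. ] w [ 0.17 -0.04  0.52]
{'x': -0.117, 'y': -0.066, 'z': 0.34, 'wx': 0.17, 'wy': -0.04, 'wz': 0.52}
7.25 [ 549.9 -261.9  205.5]
```

View pics/w4.png

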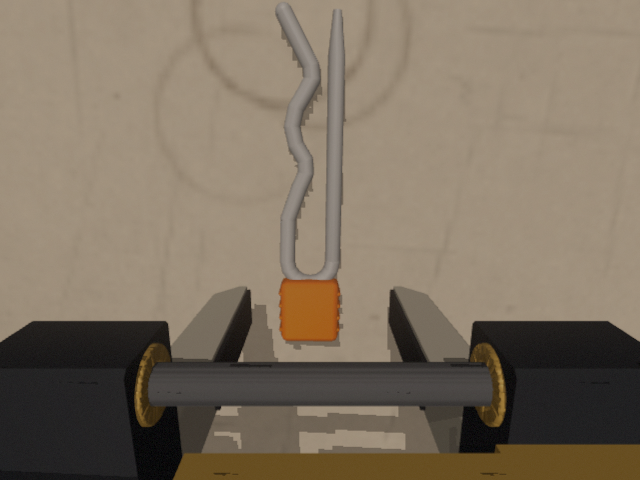

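```bash
python3 - <<'E'
from lk import *
s=bot.read_state();p=bot.snapshot('wrist');f=p['frame']
hsv=cv2.cvtColor(f,cv2.COLOR_BGR2HSV)
m=(hsv[...,1]>180)&(hsv[...,0]<20)&(hsv[...,2]>120);m[:265]=0;m[350:]=0;m[:,:260]=0;m[:,360:]=0
c,(w,h),a=cv2.minAreaRect(np.argwhere(m)[:,::-1].astype(np.float32));print(c,w,h,a,ray(p,c,12,s),ray(p,c,6,s))
# leg
pts=[]
for r in range(30,255,4):
    row=hsv[r,:,1].astype(float);
    w=np.clip(55-row,0,None);w[w<8]=0
    c0=337-(r-10)*4/250; sl=slice(int(c0)-10,int(c0)+11); 
    if w[sl].sum()>0:pts.append(((w[sl]*np.arange(640)[sl]).sum()/w[sl].sum(),r))
W=np.array([ray(p,q,3.5,s) for q in pts]);k=np.polyfit(W[:,1],W[:,0],1);
for _ in range(3):
    e=W[:,0]-np.polyval(k,W[:,1]);W=W[np.abs(e)<max(.3,2*e.std())];k=np.polyfit(W[:,1],W[:,0],1)
yaw=90+np.degrees(np.arctan(-k[0]));print('yaw',yaw,len(W),e.std())
tip=ray(p,(337.5,10),3.5,s);u=np.array([np.cos(np.radians(yaw)),np.sin(np.radians(yaw))]);n=np.array([-u[1],u[0]])
print('tip',tip,'grip via leg',tip[:2]-128*u+10.5*n, 'leg x at y=-268',np.polyval(k,-268))
g=tip[:2]-128*u+10.5*n
plan([g[0],g[1],188.5],Rt(yaw))
E
```

```text
(309.0, 308.5) 61.0 60.0 90.0 [ 546.43110994 -266.61542887   12.        ] [ 546.45193948 -269.29352607    6.        ]
yaw 93.01760979643983 57 0.0414385008855219
tip [ 550.37704061 -140.4727762     3.5       ] grip via leg [ 546.62988871 -268.84804194] leg x at y=-268 556.75393005555
1 d [ -3.3  -6.3 -17.8] w [ 0.22 -0.    0.65]
{'x': -0.122, 'y': -0.075, 'z': 0.357, 'wx': 0.22, 'wz': 0.65}
```

```bash
python3 -m jog '[{"x":-0.13,"y":-0.08,"z":0.2,"wx":0.2,"wy":0,"wz":0.6},{"x":0,"y":0,"z":0.15,"wx":0,"wy":0,"wz":0},{"x":0,"y":0,"z":0,"wx":0,"wy":0,"wz":0}]'
python3 - <<'E'
from lk import *
plan([546.6,-268.8,188.5],Rt(93.0))
E
```

```text
time: 7.72
position: [546.7, -269.5, 188.6]
tcp_rot: [[-0.053, 0.999, 0.002], [0.999, 0.053, -0.0], [-0.001, 0.002, -1.0]]
force: [0.1, -0.8, -0.7]
grip_width: 60.4
1 d [-0.1  0.7 -0.1] w [0.1  0.03 0.07]
{'x': 0.014, 'z': 0.002, 'wx': 0.1, 'wy': 0.03, 'wz': 0.07}
```

```bash
python3 -m jog '[{"x":0,"y":0,"z":0,"wx":0,"wy":0,"wz":0},{"x":0,"y":0,"z":0,"wx":0,"wy":0,"wz":0},{"x":0,"y":0,"z":0,"wx":0,"wy":0,"wz":0},{"x":0,"y":0,"z":0,"wx":0,"wy":0,"wz":0},{"x":0,"y":0,"z":0,"wx":0,"wy":0,"wz":0}]' 1 50
python3 - <<'E'
from lk import *
s,p=look('w5',[])
E
```

```text
time: 8.35
position: [546.8, -269.6, 189.0]
tcp_rot: [[-0.053, 0.999, 0.002], [0.999, 0.053, -0.001], [-0.001, 0.002, -1.0]]
force: [0.2, 0.3, -1.0]
grip_width: 26.3
8.35 [ 546.8 -269.6  189. ]
```

View pics/w5.png

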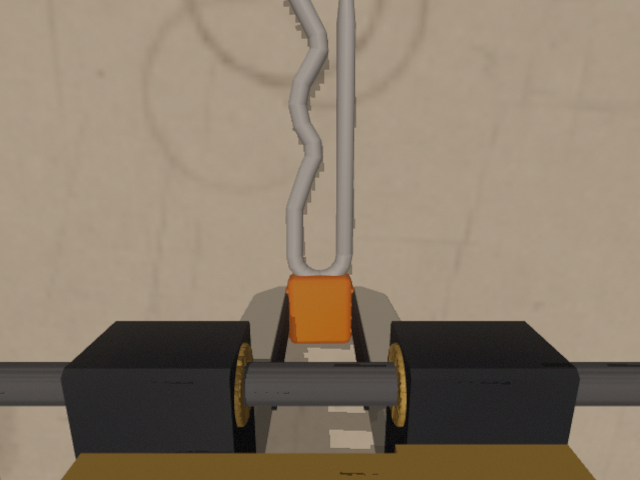

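```bash
cat > leg.py <<'E'
from lk import *
def leg(z=3.5,r0=5,r1=245,c_top=347,c_bot=343,cap=None):
    s=bot.read_state();p=bot.snapshot('wrist');f=p['frame'];hsv=cv2.cvtColor(f,cv2.COLOR_BGR2HSV)
    m=(hsv[...,1]>180)&(hsv[...,0]<20)&(hsv[...,2]>120);m[:250]=0;m[355:]=0;m[:,:260]=0;m[:,380:]=0
    ys,xs=np.nonzero(m);print('block cols',np.percentile(xs,[1,99]),'rows',ys.min(),ys.max())
    R=np.array(s['tcp_rot']);t=np.array(s['position'])
    b=ray(p,((np.percentile(xs,1)+np.percentile(xs,99)+1)/2,ys.mean()),z+8.5,s);print('block tool',(R.T@(b-t)).round(2))
    pts=[]
    for r in range(r0,r1,4):
        w=np.clip(52-hsv[r,:,1].astype(float),0,None);w[w<8]=0
        c0=c_top+(c_bot-c_top)*r/250;sl=slice(int(c0)-11,int(c0)+12)
        if w[sl].sum()>0: pts.append(((w[sl]*np.arange(640)[sl]).sum()/w[sl].sum(),r))
    W=np.array([R.T@(ray(p,q,z,s)-t) for q in pts]);k=np.polyfit(W[:,0],W[:,1],1)
    for _ in range(3):
        e=W[:,1]-np.polyval(k,W[:,0]);W=W[np.abs(e)<max(.3,2*e.std())];k=np.polyfit(W[:,0],W[:,1],1)
    print('leg in tool: slope deg',np.degrees(np.arctan(k[0])),'y at x=0',k[1],'y@83',np.polyval(k,83),len(W))
    return s,p
E
python3 - <<'E'
from leg import *
leg()
E
```

```text
block cols [289. 350.] rows 274 342
block tool [  3.17   0.59 177.  ]
leg in tool: slope deg -0.43036974183963905 y at x=0 10.859493574615437 y@83 10.23603822264336 60
```

```bash
sed -i 's/^f=least_squares(res2/if __name__!="__main__": raise SystemExit\nf=least_squares(res2/' fit2.py; python3 - <<'E'
import pickle
from lk import *
s3,p3=pickle.load(open('w3.pkl','rb'))
full3=lambda c:(np.array(c,float)+.5)/5-.5+[250,82]
w=ray(p3,full3((396,268.5)),60.5,s3);t=ray(p3,full3((409.5,267)),105.5,s3);print('washer',w,'top',t)
R=np.array(s3['tcp_rot']);print('minus y bias .5', w-R@[0,.5,0])
E
python3 - <<'E'
from lk import *
plan([546.8,-269.6,282],Rt(93))
E
```

```text
washer [572.37781475  47.76916445  60.5       ] top [572.41508783  47.53834909 105.5       ]
minus y bias .5 [571.87830186  47.74722102  60.49768432]
2 d [ 0.  0. 93.] w [0.13 0.04 0.05]
{'y': 0.002, 'z': -0.93, 'wx': 0.06}
{'z': -0.93, 'wx': 0.06}
```

```bash
python3 -m jog '[{"x":0,"y":0,"z":-0.5,"wx":0,"wy":0,"wz":0},{"x":0,"y":0,"z":-0.8,"wx":0,"wy":0,"wz":0},{"x":0,"y":0,"z":-0.56,"wx":0,"wy":0,"wz":0},{"x":0,"y":0,"z":0,"wx":0,"wy":0,"wz":0}]'
cat >> leg.py <<'E'
def tgt(X,A=(572,47),psi=109,H=89.5,slope=-0.4,y0=10.3,dx=1.5,zt=185.3):
    # leg direction = tool x rotated by slope toward tool y; yaw decreases as tool y positive
    yaw=psi+slope  # tool y is clockwise from x (seen from above): leg bearing = yaw - slope
    R=Rt(yaw);L=np.radians(slope)
    xt=X+23+dx;q=np.array([xt,y0+np.tan(L)*xt,0])
    P_=np.array([A[0],A[1],H+zt])-R@q;return P_,R
E
python3 - <<'E'
from leg import *
P_,R=tgt(150);print(P_);P_[2]+=3
plan(P_,R)
E
```

```text
time: 8.95
position: [546.4, -269.3, 283.5]
tcp_rot: [[-0.054, 0.999, 0.0], [0.999, 0.054, 0.0], [0.0, 0.0, -1.0]]
force: [0.3, -0.2, -1.5]
grip_width: 26.5
[ 619.05101282 -121.28229319  274.8       ]
4 d [ 72.6 148.1  -5.7] w [ 2.000e-02 -1.000e-02 -1.552e+01]
{'x': 0.72, 'y': 0.402, 'z': 0.029, 'wz': -3.88}
{'x': 0.691, 'y': 0.45, 'z': 0.029, 'wz': -3.88}
{'x': 0.659, 'y': 0.496, 'z': 0.029, 'wz': -3.88}
{'x': 0.624, 'y': 0.539, 'z': 0.029, 'wz': -3.88}
```

```bash
python3 -m jog '[{"x":0.58,"y":0.32,"z":0.02,"wx":0,"wy":0,"wz":-3.1},{"x":0.55,"y":0.35,"z":0.02,"wx":0,"wy":0,"wz":-3.1},{"x":0.53,"y":0.38,"z":0.02,"wx":0,"wy":0,"wz":-3.1},{"x":0.51,"y":0.42,"z":0.02,"wx":0,"wy":0,"wz":-3.1},{"x":0.5,"y":0.44,"z":0.02,"wx":0,"wy":0,"wz":-3.1},{"x":0,"y":0,"z":0,"wx":0,"wy":0,"wz":0},{"x":0,"y":0,"z":0,"wx":0,"wy":0,"wz":0}]'
python3 - <<'E'
from leg import *
P_,R=tgt(150);plan(P_,R)
s,p=leg(z=98)
cv2.imwrite('pics/w6.png',p['frame'])
q=bot.snapshot('side');cv2.imwrite('pics/s6.png',cv2.resize(q['frame'][170:290,260:420],None,fx=5,fy=5,interpolation=cv2.INTER_CUBIC))
E
```

```text
time: 9.82
position: [618.6, -118.6, 269.9]
tcp_rot: [[-0.324, 0.946, -0.009], [0.946, 0.324, 0.001], [0.004, -0.008, -1.0]]
force: [-0.1, -0.2, -0.5]
grip_width: 26.1
1 d [ 0.5 -2.7  4.9] w [-0.46 -0.21  0.32]
{'x': -0.054, 'y': -0.009, 'z': -0.097, 'wx': -0.46, 'wy': -0.21, 'wz': 0.32}
block cols [289. 350.] rows 274 342
block tool [  9.06   0.73 163.48]
leg in tool: slope deg -0.3635037958012609 y at x=0 10.178175283250377 y@83 9.651588157418637 60
```

View pics/w6.png

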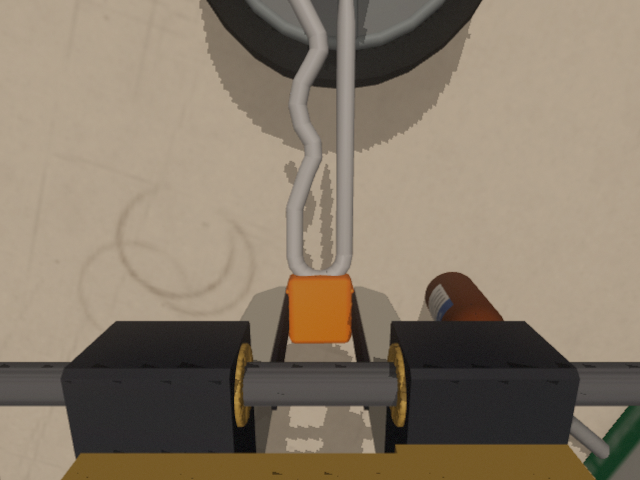

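View pics/s6.png

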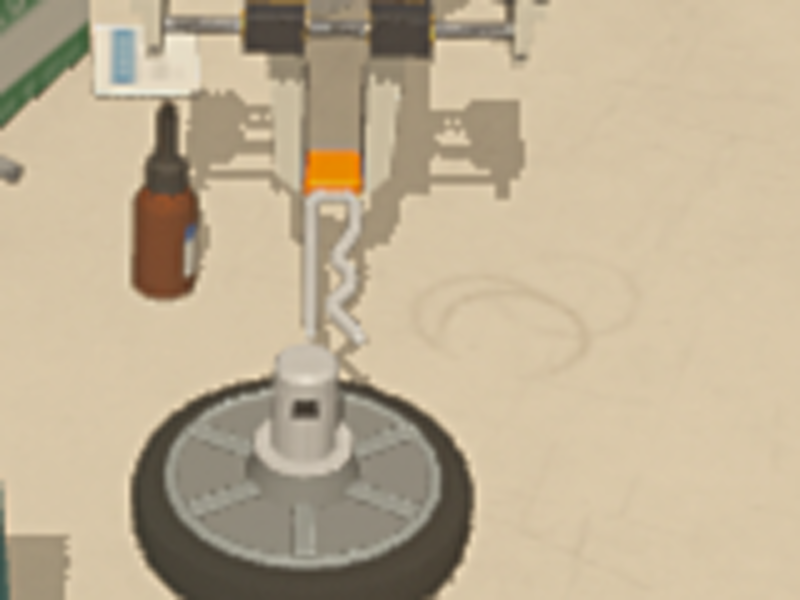

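```bash
python3 - <<'E'
from leg import *
s=bot.read_state();R=np.array(s['tcp_rot']);t=np.array(s['position']);p=bot.snapshot('side')
f=lambda X:((proj(p,X)-[260,170]+.5)*5-.5).round(1)
T=lambda x,dx=1.5:t+R@[x+23+dx,10.3-.007*(x+23),185.3]
print('tip',T(105),f(T(105)),'back',f(T(5)))
b=np.radians(109)
for A in [(572,47),(573,46)]:
    A=np.array(A);print('hole',[f([*(A+14*np.array([np.cos(b),np.sin(b)])),H]) for H in (88,90)],'top',f([*A,105.5]),'washerL/R',[f([*(A+22*np.array([np.sin(b),-np.cos(b)])*k),60.5]) for k in (1,-1)])
cv2.imwrite('pics/s7.png',cv2.resize(p['frame'][200:275,285:355],None,fx=8,fy=8,interpolation=cv2.INTER_CUBIC))
E
```

```text
tip [584.01019894   7.05676325  85.45079679] [314.6 337.3] back [315.8 211.2]
hole [array([309.5, 411.8]), array([309.6, 408. ])] top [310.9 358.2] washerL/R [array([257. , 440.3]), array([359.5, 443.1])]
hole [array([308. , 409.9]), array([308.1, 406.1])] top [309.5 356.3] washerL/R [array([255.7, 438.4]), array([358. , 441.2])]
```

View pics/s7.png

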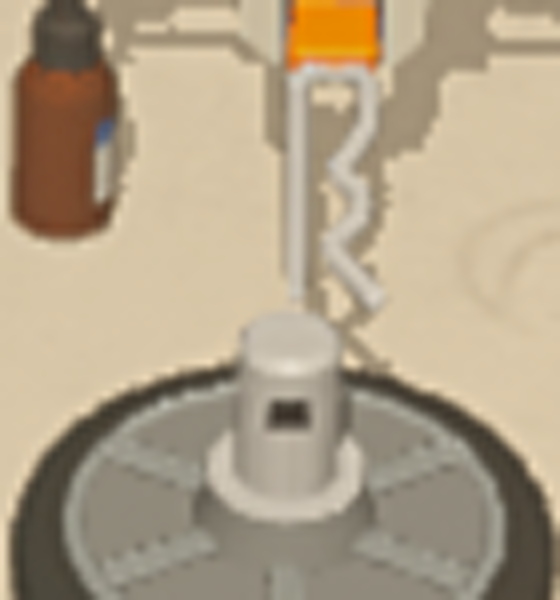

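Side view lies almost along the insertion direction. The tip at (321.6,236.8) and hole at (320.7,251.3) show the same lateral offset from prediction (within ~0.2 mm), so the alignment is good. Next I correct the height and approach.

```bash
python3 - <<'E'
from leg import *
P_,R=tgt(130);plan(P_,R,n=1)
E
```

```text
1 d [-6.1 16.6  4.2] w [-0.41 -0.2   0.27]
{'x': 0.354, 'y': -0.009, 'z': -0.083, 'wx': -0.41, 'wy': -0.2, 'wz': 0.27}
```

```bash
python3 -m jog '[{"x":0,"y":-0.01,"z":-0.09,"wx":-0.4,"wy":-0.2,"wz":0.3},{"x":0.18,"y":0,"z":0,"wx":0,"wy":0,"wz":0},{"x":0.18,"y":0,"z":0,"wx":0,"wy":0,"wz":0},{"x":0,"y":0,"z":0,"wx":0,"wy":0,"wz":0},{"x":0,"y":0,"z":0,"wx":0,"wy":0,"wz":0}]'
python3 - <<'E'
from leg import *
P_,R=tgt(124);plan(P_,R,n=1);s=bot.read_state();print(s['position'],s['force'])
p=bot.snapshot('side');cv2.imwrite('pics/s8.png',cv2.resize(p['frame'][200:275,285:355],None,fx=8,fy=8,interpolation=cv2.INTER_CUBIC))
E
```

```text
time: 10.6
position: [611.4, -102.3, 275.9]
tcp_rot: [[-0.316, 0.949, 0.001], [0.949, 0.316, -0.001], [-0.001, 0.001, -1.0]]
force: [-0.3, 0.6, -1.4]
grip_width: 26.4
1 d [-0.8  5.6 -1.1] w [ 0.04  0.06 -0.19]
{'x': 0.111, 'y': 0.02, 'z': 0.023, 'wx': 0.04, 'wy': 0.06, 'wz': -0.19}
[ 611.39307586 -102.2898985   275.93430949] [-0.2935319   0.60564901 -1.4493837 ]
```

View pics/s8.png

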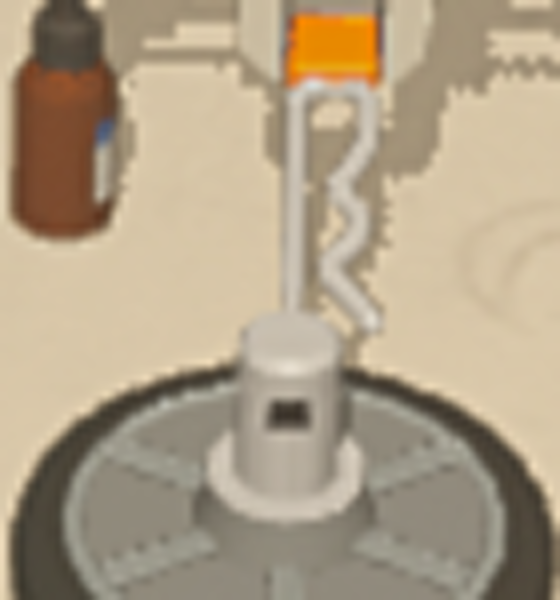

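```bash
python3 -m jog '[{"x":0.11,"y":0.01,"z":0.02,"wx":0,"wy":0,"wz":-0.2},{"x":0.08,"y":0,"z":0,"wx":0,"wy":0,"wz":0},{"x":0.06,"y":0,"z":0,"wx":0,"wy":0,"wz":0},{"x":0,"y":0,"z":0,"wx":0,"wy":0,"wz":0}]'
cat > chk.py <<'E'
from leg import *
import sys
X=float(sys.argv[1]);P_,R=tgt(X);plan(P_,R,n=1);s=bot.read_state();R0=np.array(s['tcp_rot'])
d=R0.T@(np.array(s['position'])-P_);print('tool off from',X,d.round(2),'=> Xaxle',X-d[0],'F tool',(R0.T@np.array(s['force'])).round(2),'M',(R0.T@np.array(s['moment'])).round(2),s['grip_width'])
E
python3 chk.py 112
```

```text
time: 11.15
position: [607.7, -89.4, 274.7]
tcp_rot: [[-0.319, 0.948, 0.001], [0.948, 0.319, -0.001], [-0.001, 0.001, -1.0]]
force: [0.4, 0.2, -1.2]
grip_width: 26.4
1 d [-1.   4.1  0.1] w [0.03 0.05 0.02]
{'x': 0.084, 'y': 0.006, 'z': -0.003, 'wx': 0.03, 'wy': 0.05}
tool off from 112.0 [-4.2  -0.32  0.15] => Xaxle 116.197912146717 F tool [0.1  0.44 1.24] M [-0.09 -0.09  0.01] 26.373309389725136
```

```bash
python3 -m jog '[{"x":0.06,"y":0.005,"z":0,"wx":0,"wy":0,"wz":0},{"x":0.06,"y":0,"z":0,"wx":0,"wy":0,"wz":0},{"x":0.04,"y":0,"z":0,"wx":0,"wy":0,"wz":0},{"x":0,"y":0,"z":0,"wx":0,"wy":0,"wz":0}]'; python3 chk.py 108
```

```text
time: 11.65
position: [605.3, -81.3, 274.7]
tcp_rot: [[-0.319, 0.948, 0.001], [0.948, 0.319, -0.001], [-0.001, 0.001, -1.0]]
force: [-0.5, -0.5, -1.5]
grip_width: 26.4
1 d [ 0.1 -0.2  0.1] w [0.03 0.05 0.02]
{'x': -0.005, 'z': -0.003, 'wx': 0.03, 'wy': 0.05}
tool off from 108.0 [ 0.27 -0.04  0.13] => Xaxle 107.7319595416855 F tool [-0.35 -0.64  1.53] M [-0.1  -0.11 -0.04] 26.364999401469255
```

```bash
python3 -m jog '[{"x":0.06,"y":0,"z":0,"wx":0,"wy":0,"wz":0},{"x":0.06,"y":0,"z":0,"wx":0,"wy":0,"wz":0},{"x":0.04,"y":0,"z":0,"wx":0,"wy":0,"wz":0},{"x":0,"y":0,"z":0,"wx":0,"wy":0,"wz":0}]'; python3 chk.py 99
python3 - <<'E'
from leg import *
p=bot.snapshot('side');cv2.imwrite('pics/s9.png',cv2.resize(p['frame'][200:275,285:355],None,fx=8,fy=8,interpolation=cv2.INTER_CUBIC))
E
```

```text
time: 12.15
position: [602.3, -73.5, 274.6]
tcp_rot: [[-0.319, 0.948, 0.0], [0.948, 0.319, -0.001], [-0.001, -0.0, -1.0]]
force: [0.1, -0.4, -1.3]
grip_width: 25.8
1 d [0.1 0.4 0.2] w [-0.    0.06  0.02]
{'x': 0.007, 'y': 0.005, 'z': -0.004, 'wy': 0.06}
tool off from 99.0 [-0.35 -0.23  0.21] => Xaxle 99.3505971090605 F tool [-0.43 -0.02  1.25] M [ 0.05 -0.08 -0.07] 25.840391165636206
```

View pics/s9.png

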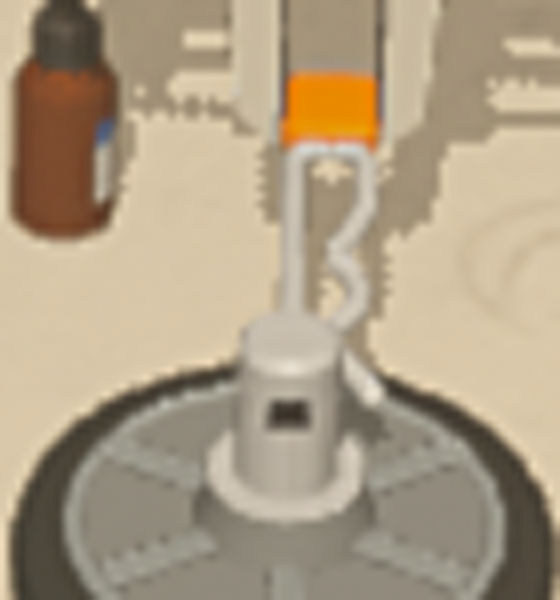

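The leg is in the hole without force, and the bow's flared end has passed beside the axle. Pushing on with full grip.

```bash
python3 -m jog '[{"x":0.08,"y":0,"z":0,"wx":0,"wy":0,"wz":0},{"x":0.08,"y":0,"z":0,"wx":0,"wy":0,"wz":0},{"x":0.08,"y":0,"z":0,"wx":0,"wy":0,"wz":0}]' 1 60; python3 chk.py 90
```

```text
time: 12.58
position: [599.2, -68.3, 274.9]
tcp_rot: [[-0.315, 0.949, 0.002], [0.949, 0.315, -0.01], [-0.01, -0.001, -1.0]]
force: [3.0, -13.1, -0.1]
grip_width: 25.8
1 d [ 0.3  3.8 -0.1] w [-0.08  0.57 -0.27]
{'x': 0.069, 'y': 0.029, 'wx': -0.08, 'wy': 0.57, 'wz': -0.27}
tool off from 90.0 [-3.47 -1.44 -0.04] => Xaxle 93.47335129898262 F tool [-13.35  -1.22   0.22] M [ 0.15 -3.21 -0.15] 25.847104488193402
```

```bash
python3 -m jog '[{"x":0.14,"y":0.02,"z":0,"wx":0,"wy":0.4,"wz":-0.2},{"x":0.14,"y":0.01,"z":0,"wx":0,"wy":0.2,"wz":0},{"x":0.14,"y":0.01,"z":0,"wx":0,"wy":0.2,"wz":0}]'; python3 chk.py 82
```

```text
time: 12.95
position: [595.8, -57.8, 275.4]
tcp_rot: [[-0.309, 0.951, 0.0], [0.951, 0.309, -0.01], [-0.01, -0.003, -1.0]]
force: [0.6, -9.2, -0.2]
grip_width: 26.2
1 d [ 1.1  0.9 -0.6] w [-0.18  0.56 -0.58]
{'x': 0.01, 'y': 0.026, 'z': 0.011, 'wx': -0.18, 'wy': 0.56, 'wz': -0.58}
tool off from 82.0 [-0.48 -1.31 -0.56] => Xaxle 82.48432346361277 F tool [-8.88 -2.28  0.27] M [ 0.36 -2.25 -0.27] 26.156154114026272
```

```bash
python3 -m jog '[{"x":0.12,"y":0.02,"z":0.01,"wx":0,"wy":0.4,"wz":-0.3},{"x":0.12,"y":0.01,"z":0,"wx":0,"wy":0.1,"wz":-0.2},{"x":0.1,"y":0.01,"z":0,"wx":0,"wy":0.1,"wz":0}]'; python3 chk.py 70
```

```text
time: 13.32
position: [592.7, -46.8, 275.0]
tcp_rot: [[-0.313, 0.95, -0.002], [0.95, 0.313, -0.008], [-0.007, -0.005, -1.0]]
force: [0.7, -5.8, -1.1]
grip_width: 26.3
1 d [ 0.3  1.1 -0.2] w [-0.28  0.42 -0.36]
{'x': 0.02, 'y': 0.012, 'z': 0.004, 'wx': -0.28, 'wy': 0.42, 'wz': -0.36}
tool off from 70.0 [-0.99 -0.61 -0.18] => Xaxle 70.99422582511524 F tool [-5.72 -1.12  1.14] M [ 0.27 -1.34 -0.27] 26.34402024703131
```

```bash
python3 -m jog '[{"x":0.1,"y":0.01,"z":0,"wx":-0.2,"wy":0.3,"wz":-0.3},{"x":0.08,"y":0,"z":0,"wx":0,"wy":0,"wz":0},{"x":0.04,"y":0,"z":0,"wx":0,"wy":0,"wz":0},{"x":0,"y":0,"z":0,"wx":0,"wy":0,"wz":0}]'; python3 chk.py 60
python3 - <<'E'
from leg import *
s,p=leg(z=90);cv2.imwrite('pics/w10.png',p['frame'])
p=bot.snapshot('side');cv2.imwrite('pics/s10.png',cv2.resize(p['frame'][200:275,285:355],None,fx=8,fy=8,interpolation=cv2.INTER_CUBIC))
E
```

```text
time: 13.82
position: [589.4, -35.3, 275.0]
tcp_rot: [[-0.318, 0.948, -0.001], [0.948, 0.318, -0.002], [-0.002, -0.001, -1.0]]
force: [0.4, 0.6, -1.3]
grip_width: 26.4
1 d [ 0.3 -0.8 -0.2] w [-0.07  0.11 -0.06]
{'x': -0.018, 'z': 0.004, 'wx': -0.07, 'wy': 0.11, 'wz': -0.06}
tool off from 60.0 [ 0.89 -0.02 -0.22] => Xaxle 59.10747768229067 F tool [0.45 0.56 1.26] M [-0.11 -0.06 -0.01] 26.35519552449957
block cols [289. 350.] rows 274 342
block tool [  3.26   0.74 176.51]
leg in tool: slope deg 0.09726186338684197 y at x=0 10.026884034102252 y@83 10.167779968915656 57
```

View pics/w10.png

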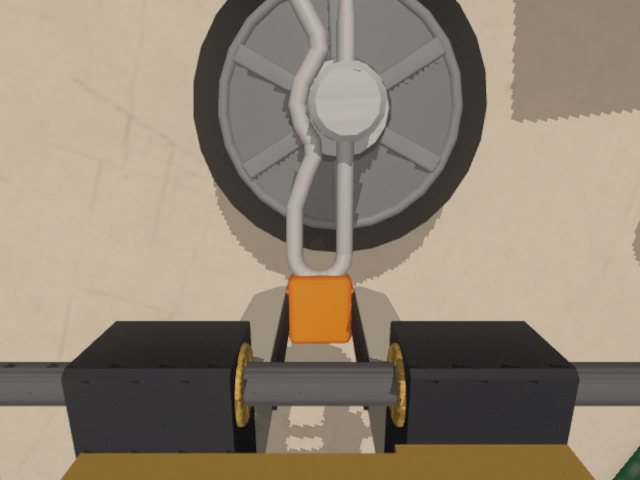

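View pics/s10.png

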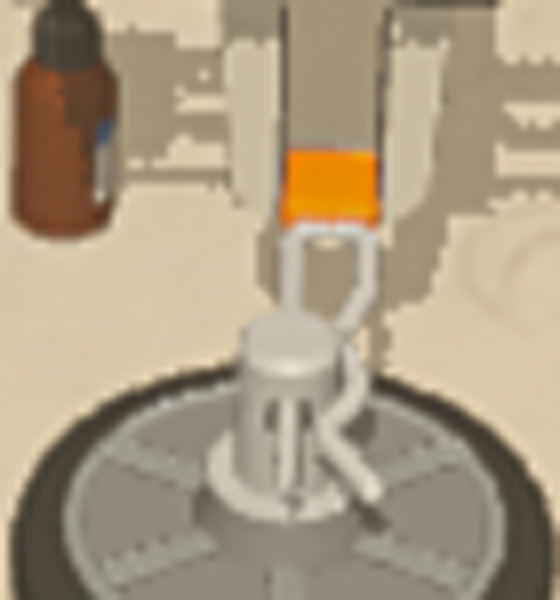

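```bash
python3 - <<'E'
from leg import *
s=bot.read_state();p=bot.snapshot('wrist');R=np.array(s['tcp_rot']);t=np.array(s['position'])
f=lambda uv,z:(R.T@(ray(p,uv,z,s)-t)).round(1)
print('axle(top)',f((348,103),105.5),'bulge',f((297,100),89.5),'neck',f((313,152),89.5),'neckouter/flare start',f((320,45),89.5),'block front',f((320,274),95.5))
E
```

```text
axle(top) [ 83.5  10.4 169.3] bulge [ 85.7  -8.1 185.3] neck [ 66.3  -2.  185.4] neckouter/flare start [104.9   0.7 185.3] block front [ 17.3   0.7 179.5]
```

```bash
python3 -m jog '[{"x":-0.02,"y":0,"z":0,"wx":0,"wy":0,"wz":0},{"x":0,"y":0,"z":0,"wx":0,"wy":0,"wz":0}]'; python3 chk.py 60
python3 -m jog '[{"x":0,"y":0,"z":0,"wx":0,"wy":0,"wz":0},{"x":0,"y":0,"z":0,"wx":0,"wy":0,"wz":0},{"x":0,"y":0,"z":0,"wx":0,"wy":0,"wz":0},{"x":0,"y":0,"z":0,"wx":0,"wy":0,"wz":0}]' -0.3
python3 - <<'E'
from leg import *
s,p=look('w11',[])
E
```

```text
time: 14.22
position: [589.9, -36.9, 275.0]
tcp_rot: [[-0.317, 0.948, -0.001], [0.948, 0.317, -0.003], [-0.002, -0.001, -1.0]]
force: [0.2, -0.6, -0.3]
grip_width: 25.9
1 d [-0.1  0.7 -0.2] w [-0.08  0.12 -0.09]
{'x': 0.014, 'y': 0.002, 'z': 0.003, 'wx': -0.08, 'wy': 0.12, 'wz': -0.09}
tool off from 60.0 [-0.69 -0.11 -0.15] => Xaxle 60.688986025079814 F tool [-0.6  -0.    0.29] M [-0.07 -0.1   0.05] 25.86177118018143
time: 14.72
position: [590.1, -37.0, 275.2]
tcp_rot: [[-0.317, 0.948, -0.0], [0.948, 0.317, -0.002], [-0.002, -0.001, -1.0]]
force: [-0.6, -0.2, -0.9]
grip_width: 58.7
14.725 [590.1 -37.  275.2]
```

View pics/w11.png

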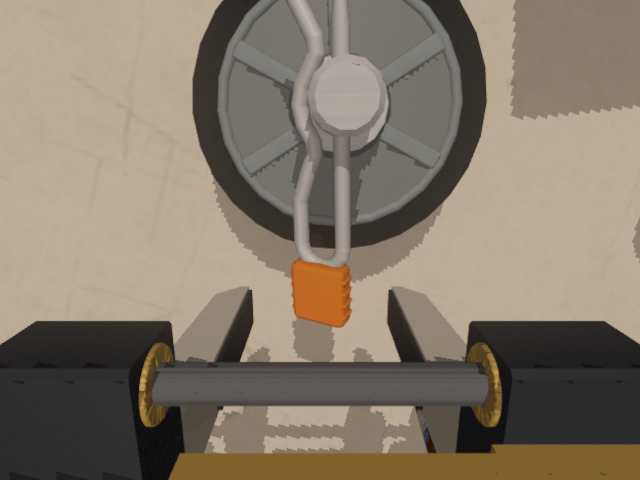

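```bash
python3 -m jog '[{"x":0,"y":0,"z":-0.3,"wx":0,"wy":0,"wz":0},{"x":0,"y":0,"z":-0.6,"wx":0,"wy":0,"wz":0},{"x":0,"y":0,"z":-0.8,"wx":0,"wy":0,"wz":0},{"x":0,"y":0,"z":-0.6,"wx":0,"wy":0,"wz":0},{"x":0,"y":0,"z":0,"wx":0,"wy":0,"wz":0},{"x":0,"y":0,"z":0,"wx":0,"wy":0,"wz":0}]'
python3 - <<'E'
from leg import *
s,p=look('w12',[])
p=bot.snapshot('side');cv2.imwrite('pics/s12.png',cv2.resize(p['frame'][200:275,285:355],None,fx=8,fy=8,interpolation=cv2.INTER_CUBIC))
E
```

```text
time: 15.52
position: [589.6, -36.4, 397.6]
tcp_rot: [[-0.318, 0.948, 0.001], [0.948, 0.318, -0.002], [-0.003, 0.0, -1.0]]
force: [0.4, 0.4, -0.1]
grip_width: 60.3
15.525 [589.6 -36.4 397.6]
```

View pics/w12.png

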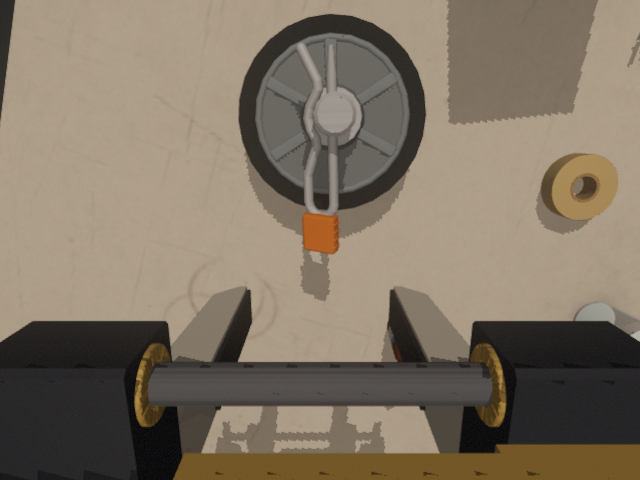

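View pics/s12.png

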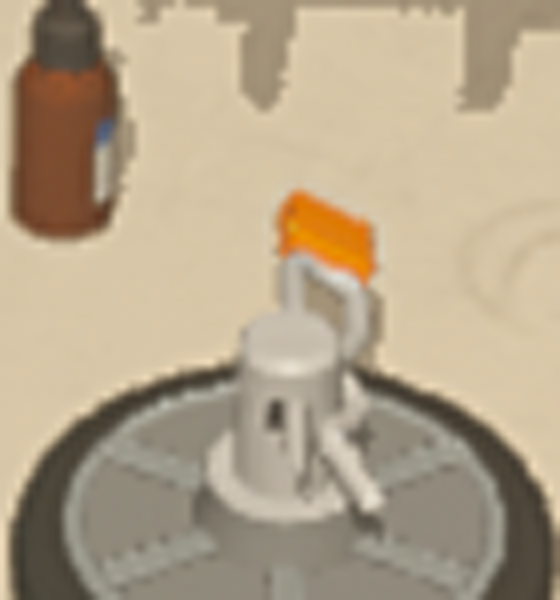

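```bash
python3 -m jog '[{"x":0,"y":0,"z":0,"wx":0,"wy":0,"wz":0},{"x":0,"y":0,"z":0,"wx":0,"wy":0,"wz":0},{"x":0,"y":0,"z":0,"wx":0,"wy":0,"wz":0},{"x":0,"y":0,"z":0,"wx":0,"wy":0,"wz":0},{"x":0,"y":0,"z":0,"wx":0,"wy":0,"wz":0},{"x":0,"y":0,"z":0,"wx":0,"wy":0,"wz":0},{"x":0,"y":0,"z":0,"wx":0,"wy":0,"wz":0},{"x":0,"y":0,"z":0,"wx":0,"wy":0,"wz":0}]'
python3 - <<'E'
from leg import *
a=cv2.imread('pics/w12.png');s,p=look('w13',[]);d=cv2.absdiff(a,p['frame']);print('diff clip region',d[20:260,230:430].max(),d[20:260,230:430].mean())
f=p['frame'];cv2.imwrite('pics/w13c.png',cv2.resize(f[30:260,240:420],None,fx=2.6,fy=2.6,interpolation=cv2.INTER_CUBIC))
R=np.array(s['tcp_rot']);t=np.array(s['position'])
for n,z in [('clip_tip',85),('clip_seat',88),('clip_grip',88),('clip',88)]:
    for q in bot.landmark_of(n,p)[:1]: print(n,q['score'],np.round(q['location'],1),(R.T@(ray(p,q['location'],z,s)-t)).round(1))
print('axle',(R.T@(np.array([572,47,89])-t)).round(1))
for c in ('top',):
    q=bot.snapshot(c)
    for o in ('dropper_bottle','tape_roll','rotor_key'):
        r=bot.landmark_of(o,q)[0];print(o,ray(q,r['location'],0).round(1))
E
```

```text
time: 16.62
position: [589.5, -36.2, 394.7]
tcp_rot: [[-0.318, 0.948, -0.004], [0.948, 0.318, -0.002], [-0.0, -0.004, -1.0]]
force: [0.7, -0.1, -0.4]
grip_width: 60.3
16.625 [589.5 -36.2 394.7]
diff clip region 128 7.603284722222222
clip_tip 0.64 [332.8  45.4] [128.5   9.  309.6]
clip_seat 0.4 [576.3 190.6] [ 34.8 180.2 306. ]
clip_grip 0.91 [321.  235.6] [  2.2   1.5 306.7]
clip 0.66 [335.6 204. ] [ 25.2  11.8 306.7]
axle [ 84.6  11.1 305.6]
dropper_bottle [565.3  85.3   0. ]
tape_roll [809.4  58.9   0. ]
rotor_key [367.4 283.9   0. ]
```

View pics/w13c.png

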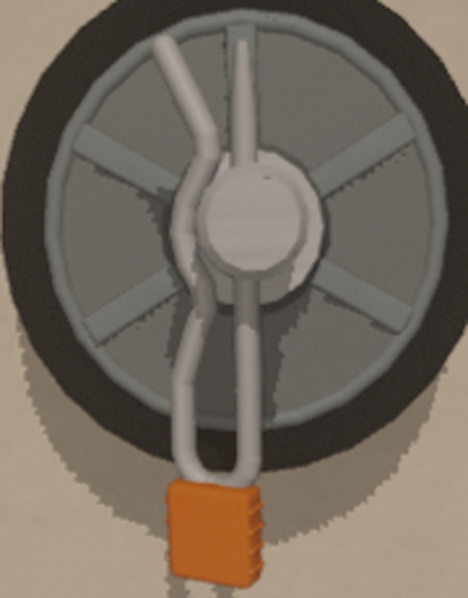

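```bash
python3 - <<'E'
from leg import *
p=bot.snapshot('side');a=cv2.imread('pics/s12.png');b=cv2.resize(p['frame'][200:275,285:355],None,fx=8,fy=8,interpolation=cv2.INTER_CUBIC)
d=cv2.absdiff(a,b);print(d[180:].max(),d[180:].mean(),'bottle',d[:250,:130].max())
for o in ('dropper_bottle','tape_roll','rotor_key'):
    r=bot.landmark_of(o,p)[0];print(o,r['score'],ray(p,r['location'],0).round(1))
bot.sign_off();print('signed', bot.read_state()['time'])
E
```

```text
7 0.36666808390022676 bottle 4
dropper_bottle 0.78 [ 702.8 -121.8    0. ]
tape_roll 0.75 [799.   58.6   0. ]
rotor_key 0.83 [368.8 276.    0. ]
the job is handed in; nothing more can be done
the job is handed in; nothing more can be done
```

The R-clip is fully home on the axle, and I let go of it and handed the job in at about 17 s of the 51 s allowed. I took it by its orange grip and pushed the leg through the hole, about 89.5 mm above the table. The push needed about 13 N at most in the readings, and that fell to zero once the bow had sprung over.

**Final checks**
- **Clip position:** In the last wrist picture the axle sits in the bow's bulge. The tip is about 44 mm past the axle's axis, where 45 mm is nominal.
- **Settling:** After release the clip rolled by roughly 25° about its leg, so the bow side hangs a little lower. It stayed clipped round the axle, and side pictures 1 s apart showed no further movement.
- **Clearance:** The gripper is open and about 120 mm above its release height, touching nothing.
- **Bystanders:** The side camera puts the bottle, tape roll and key within about 9 mm of where it first saw them, in line with how much the network's readings vary. The bottle looks the same in the pictures.

**Checks that disagreed**
- The top camera reported the bottle at the wheel's position. I took that as a false detection, with the gripper probably blocking its view.
- In the last wrist picture the network's seat-point reading was far off, with a low score of 0.4, so I did not use it.

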